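# Push a row of graphite moulds home in their rack and bolt it

## Robot

A 6-joint arm with a two-finger parallel gripper is mounted at the origin on the work surface. World frame = base frame: x ahead of the robot, y to its left, z up, the work surface at z = 0. Lengths are in m, angles in rad, forces in N, time in s.
With the tool pointing down it reaches from about 0.25 to 0.85 m from the base axis. Payload 12.5 kg.
Tool frame: the origin (TCP) lies midway between the tips of the shut fingers; the grasp point (between the pads) lies 19 mm behind it (hold_point_z is the distance from the TCP to the grasp point, in m); z points along the fingers, y is the direction in which the jaws open and shut (so a half turn about z gives the same grasp; the last joint's range is limited). The gripper opens to 93 mm and grips with 3 to 60 N. Pads are 15 mm wide; open, the fingers measure 128 mm over their backs; the gripper's body (75 mm by 188 mm) begins 65 mm behind the grasp point.
Start: joints at [-1.245, 0.351, 1.652, -0, 1.139, -0.085], TCP at [0.22, -0.504, 0.219] pointing down, gripper open.
Joint ranges: [-2.75, 2.75], [-0.79, 2.1], [0.01, 2.65], [-1.57, 4.71], [0.07, 3.14], [-2.87, 2.87]. Speed limits (rad/s): [2.22, 2.22, 2.79, 3.14, 3.14, 3.14].

## Interface

Orientations are given as a unit quaternion [w, x, y, z].
In Python, from cell import * gives the robot as it stands. The module is installed in compiled form; this text tells all that it offers.
- The arm moves only by the tool step_arm, never from a script. Its argument "plan" is a list of rows, each a list of 7 numbers: the shift along the tool's x, y, z in mm, then the turn, a rotation vector about the tool's x, y, z in rad, then the opening, from 0 (shut) to 1 (fully open). In form: [[tx, ty, tz, wx, wy, wz, jaw], ...]. A call has 1 to 5 rows; each row shifts and turns the commanded pose from where the row before left it, along the tool's axes as they then stand; what a row does not reach is not made up. A row lasts 1/10 s, in which the tool goes at most 50 mm and 8.59 degrees, less where a joint would pass 70% of its speed; a pose out of reach is approached as far as the arm can. A call is refused whole if a number of a shift passes 50 or a number of a turn 0.15, either way. A call with a gripper value outside its range is refused whole. The fingers move at their own pace and stop on an object; "newtons" is the grip in N (left out, the last holds). Time passes only in rows, so rows that do not move let the fingers close. It gives the time, the measured TCP pose, the force and the opening at its end, in the units of the state.
- sense(): the state, without advancing time (a new reading comes with each control period).
- capture(name): name is "side" or "top"; returns (picture, depth): 384x512x3 uint8, red, green, blue; 384x512 float32, m along the optical axis (not along the pixel's ray), 0 where there is no reading.
- camera_info(name): a dict with "mtx" (3x3 intrinsics, pixels), "cam_to_world" (4x4, takes a point from camera to world coordinates). Camera axes: x right, y up, looking along -z (the intrinsics and any distortion apply to the point x, -y, -z); pixel columns grow to the right and rows downward; lengths in m; the calibration is good to about 2 mm. A picture is of the moment at which its call begins. camera_info takes no time and is no camera call.
- close_job(): hands the job in, once; it reports no verdict.
The state is a dict: "time_s": time; "joints": joint angles; "joint_vel": joint speeds; "joint_efforts": joint torques, N m; "tcp_pos": TCP position; "eef_rot": TCP orientation; "force": force on the tool from outside, world axes, zero at the start; "torque": the same for the moment, N m; "finger_gap": finger opening in m.
Only numpy, scipy, OpenCV 4.12 (cv2) and the standard library are available. Lean on these libraries where they do the work, as an engineer would, in place of code of your own. Each camera call takes 0.05 s, during which the arm holds its last target.

## Task

Four graphite mould blocks stand in a loose row before the mouth of the low steel rack. Without lifting any of them, close the row up while it is still outside, push it from behind as one straight, closed row into the rack, and press it against the red pad of the end stop, firmly but gently (about 10 N on the pad for half a second, never more than 20 N, as graphite chips). Then back off and slide the bolt fully shut behind the row, leaving the blocks home and the cup, jar and plate where they are.

Things in the scene. Friction and masses are not known exactly. Their poses are not given: they have to be found in the camera images.
- rack: Low steel rack fixed to the bench. Origin at bench level in the middle of the lane, at its closed end; +x is the push direction (from mouth to end stop), z up. Two rails 18 mm high run from x = -138 mm to 0, inner faces at y = +-22 mm (lane 4 mm wider than a block), then flare to y = +-31 mm at x = -167 mm.
- rack_mouth (a point): Middle of the rack's mouth at bench level, rack x = -167 mm, y = 0. Just outside it stand a strike post, 18 mm high, at rack x = -186 to -170 mm, y = 36 to 48 mm, and on the other side the bolt's bed and guides, up to 19 mm high, at y = -44 to -84 mm.
- end_stop: Rigid end stop of the rack, same origin and axes as the rack: a dark bracket carrying a red pad (40 mm wide, 1 to 25 mm high) on a set screw. The pad's face lies anywhere from rack x = -8 mm to 0; the setting differs each time, does not show in this pose and must be found by contact. Under 25 N the pad does not yield. A home row (160 mm) so reaches back to rack x = -168 to -160 mm.
- bolt (a joint): Brass slide bolt behind the row: 0 = drawn fully out to the rack's -y side, 0.062 m = fully shut across the lane, at a hard end. It slides along the rack's +y with about 2.5 N friction and stays where it is left. The bar spans rack x = -184 to -172 mm, 6 to 16 mm above the bench; its tip lies at rack y = -32 mm when open, +30 mm when shut.
- bolt_knob (a point): Middle, 42 mm above the bench, of the black upright knob on the bolt bar: 18 mm in diameter, 27 to 53 mm above the bench, at rack y = -102 mm when open and -40 mm when shut (x = -178 mm).
- mould_1: Black graphite mould block 40 x 40 x 36 mm high with a round dimple in its top, about 80 to 150 g, front block of the row, nearest the rack. Origin at the centre of its underside; its +x points roughly along the rack's +x, z up. At the start the blocks stand 4 to 10 mm apart, each a little askew and out of line.
- mould_2: Black graphite mould block 40 x 40 x 36 mm high with a round dimple in its top, about 80 to 150 g, second block. Origin at the centre of its underside; its +x points roughly along the rack's +x, z up. At the start the blocks stand 4 to 10 mm apart, each a little askew and out of line.
- mould_3: Black graphite mould block 40 x 40 x 36 mm high with a round dimple in its top, about 80 to 150 g, third block. Origin at the centre of its underside; its +x points roughly along the rack's +x, z up. At the start the blocks stand 4 to 10 mm apart, each a little askew and out of line.
- mould_4: Black graphite mould block 40 x 40 x 36 mm high with a round dimple in its top, about 80 to 150 g, rear block of the row, the one to push on. Origin at the centre of its underside; its +x points roughly along the rack's +x, z up. At the start the blocks stand 4 to 10 mm apart, each a little askew and out of line.
- tin_cup: Bystander: small steel cup, 64 mm wide, 30 mm high. Origin at the centre of its underside.
- frit_jar: Bystander: green glass jar, 48 mm wide, 60 mm high. Origin at the centre of its underside.
- marver: Bystander: flat brown plate 70 x 60 x 8 mm lying on the bench. Origin at the centre of its underside.

How it is judged:
By the outcome, as a careful person would: the job done as asked, in the order asked, and still so for the second after the job is handed in, with the robot touching nothing.
It also fails if it takes over 62 s, if anything falls off the work surface, if the arm or the gripper's body presses on something with over 40 N, if the wrist force passes 120 N, or if a joint passes its speed limit or range.

## Working session

There is one attempt and no reset: what is moved stays moved. The work goes in short steps, Python scripts to look and compute and a tool call to move; the robot and the scene stay as the last step left them, time stands still between calls to the robot, and variables do not carry over. Pictures are saved under pics/ and viewed, and the job is handed in when it is done.

Besides the shell and the picture viewer there is one more tool, called after "Emit:" by a JSON object that holds its "api" and its "payload". step_arm: Moves the arm, as the interface text tells. Its arguments: {"type":"object","properties":{"plan":{"type":"array"},"newtons":{"type":"number"}},"required":["plan"]}

```bash
mkdir -p pics
cat > h.py <<'E'
from cell import *
import numpy as np, cv2
def snap(n,f):
    im,d=capture(n); cv2.imwrite('pics/'+f+'.png',im[:,:,::-1]); np.savez('pics/'+f+'.npz',im=im,d=d); return im,d
def cloud(n,d):
    c=camera_info(n);K=np.array(c['mtx']);T=np.array(c['cam_to_world'])
    v,u=np.mgrid[0:d.shape[0],0:d.shape[1]]
    x=(u-K[0,2])/K[0,0]*d; y=(v-K[1,2])/K[1,1]*d
    P=np.stack([x,-y,-d,np.ones_like(d)],-1)@T.T
    return P[...,:3]
E
python3 - <<'E'
from h import *
s=sense()
for k,v in s.items(): print(k,np.round(v,4))
for n in('side','top'):
    snap(n,n+'0'); c=camera_info(n); print({k:np.round(v,4).tolist() if not isinstance(v,str) else v for k,v in c.items()})
E
```

```text
time_s 0.0
joints [-1.2446  0.3513  1.6524 -0.      1.1391 -0.0846]
joint_vel [-0.0013  0.0002 -0.0004  0.001   0.0006  0.0003]
joint_efforts [ 8.00000e-04 -4.97315e+01 -2.85248e+01  7.00000e-02  2.57000e-02
 -1.00000e-04]
tcp_pos [ 0.2195 -0.5039  0.2181]
eef_rot [-6.00e-04  9.79e-01  2.04e-01 -1.00e-04]
force [ 0.8964 -0.4624 -0.1126]
torque [ 0.0018 -0.0347 -0.0098]
finger_gap 0.093
{'mtx': [[432.8983, 0.0, 248.8467], [0.0, 432.8983, 187.1964], [0.0, 0.0, 1.0]], 'cam_to_world': [[0.7852, 0.4326, -0.443, 0.2417], [-0.6189, 0.5683, -0.5421, -0.4059], [0.0172, 0.6999, 0.7141, 0.6341], [0.0, 0.0, 0.0, 1.0]]}
{'mtx': [[427.236, 0.0, 253.7758], [0.0, 427.236, 187.3171], [0.0, 0.0, 1.0]], 'cam_to_world': [[-0.0127, 0.9801, -0.1982, 0.3883], [-0.9999, -0.0126, 0.0018, 0.0477], [-0.0007, 0.1982, 0.9802, 1.046], [0.0, 0.0, 0.0, 1.0]]}
```

View pics/side0.png

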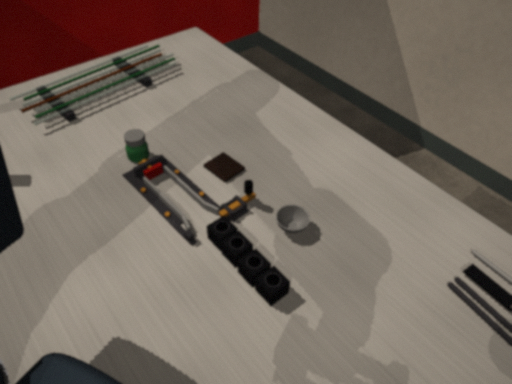

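View pics/top0.png

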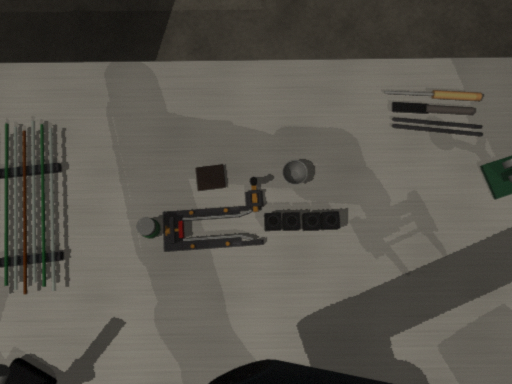

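The top view shows the row at columns 265-340, row 220. The rack mouth is near column 262, the red pad at (181,230), the knob at (254,181), the cup at (297,171) and the jar at (148,227). Next I'll measure from the depth.

Run:
```python
from h import *
for n in('side','top'):
    z=np.load(f'pics/{n}0.npz');im,d=z['im'],z['d'];P=cloud(n,d)
    if n=='top':
        cr=im[140:270,130:360]
        cv2.imwrite('pics/topc.png',cv2.convertScaleAbs(cv2.resize(cr[:,:,::-1],None,fx=3.4,fy=3.4,interpolation=cv2.INTER_CUBIC),alpha=1.6))
    else:
        cr=im[120:310,110:330]
        cv2.imwrite('pics/sidec.png',cv2.convertScaleAbs(cv2.resize(cr[:,:,::-1],None,fx=3,fy=3,interpolation=cv2.INTER_CUBIC),alpha=1.6))
    # bench height + rectified ortho map
    sel=(d>0)
    X=P[...,0];Y=P[...,1];Z=P[...,2]
    roi=sel&(X>.2)&(X<.6)&(Y>-.3)&(Y<.35)
    print(n,'bench',np.median(Z[roi&(abs(Z)<.01)]))
    for lo,hi in((.03,.042),(.012,.024),(.05,.07)):
        m=roi&(Z>lo)&(Z<hi); 
        nn,l,st,c=cv2.connectedComponentsWithStats(m.astype(np.uint8))
        for i in range(1,nn):
            if st[i,4]>20:
                q=l==i; print(lo,st[i].tolist(),'mean',np.round([X[q].mean(),Y[q].mean(),Z[q].mean()],4),'rng',np.round([X[q].min(),X[q].max(),Y[q].min(),Y[q].max()],3))
```

```text
side bench -0.00024033493771102865
0.03 [125, 142, 22, 12, 120] mean [0.495  0.2836 0.0352] rng [0.476 0.522 0.274 0.312]
0.03 [206, 216, 47, 43, 935] mean [ 0.5113 -0.0243  0.0357] rng [ 0.492  0.533 -0.065  0.021]
0.03 [237, 249, 34, 30, 540] mean [ 0.5107 -0.0941  0.0357] rng [ 0.491  0.533 -0.113 -0.073]
0.03 [255, 266, 35, 31, 600] mean [ 0.5124 -0.1391  0.0358] rng [ 0.493  0.535 -0.159 -0.118]
0.012 [126, 148, 23, 12, 96] mean [0.4942 0.2807 0.0179] rng [0.477 0.52  0.272 0.304]
0.012 [133, 157, 61, 83, 562] mean [0.4819 0.1593 0.0178] rng [0.459 0.527 0.029 0.244]
0.012 [163, 166, 56, 46, 276] mean [0.5274 0.127  0.0165] rng [0.518 0.543 0.052 0.219]
0.012 [219, 195, 28, 21, 329] mean [0.5698 0.0425 0.0165] rng [0.539 0.6   0.027 0.06 ]
0.012 [206, 230, 47, 35, 148] mean [ 0.4977 -0.0335  0.0189] rng [ 0.492  0.533 -0.065  0.019]
0.012 [237, 265, 52, 38, 194] mean [ 0.4993 -0.1289  0.0179] rng [ 0.491  0.533 -0.158 -0.073]
0.05 [123, 129, 22, 17, 279] mean [0.4988 0.2931 0.0582] rng [0.479 0.522 0.275 0.317]
top bench 0.0006284045993237841
0.03 [264, 212, 18, 18, 287] mean [0
[... 239 characters left out ...]
0.03 [322, 212, 18, 17, 290] mean [ 0.5111 -0.135   0.0363] rng [ 0.492  0.531 -0.156 -0.115]
0.03 [144, 219, 14, 19, 51] mean [0.4937 0.2856 0.0341] rng [0.477 0.519 0.277 0.307]
0.012 [248, 186, 13, 26, 214] mean [0.5685 0.0455 0.0173] rng [0.538 0.6   0.031 0.06 ]
0.012 [182, 210, 69, 12, 192] mean [0.5258 0.1378 0.0179] rng [0.515 0.54  0.056 0.221]
0.012 [173, 223, 6, 21, 36] mean [0.489  0.2371 0.019 ] rng [0.463 0.511 0.229 0.241]
0.012 [183, 235, 70, 6, 190] mean [0.4744 0.1334 0.0182] rng [0.469 0.48  0.052 0.217]
0.012 [254, 239, 7, 6, 36] mean [0.4642 0.04   0.018 ] rng [0.458 0.47  0.033 0.047]
0.05 [136, 217, 19, 19, 282] mean [0.4991 0.2983 0.0599] rng [0.479 0.521 0.278 0.32 ]
```

View pics/topc.png

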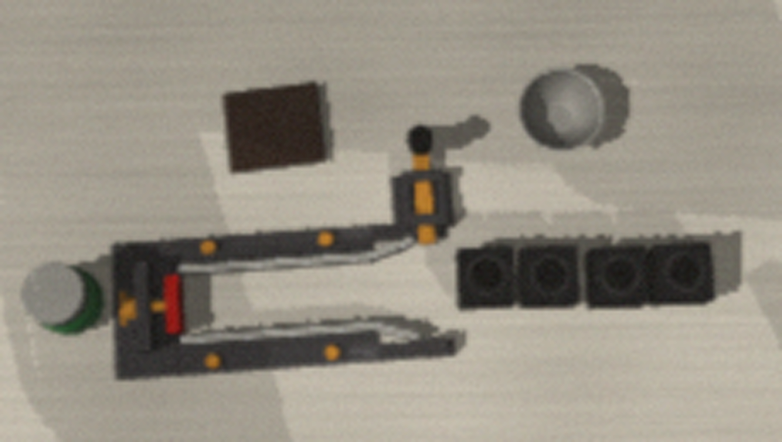

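View pics/sidec.png

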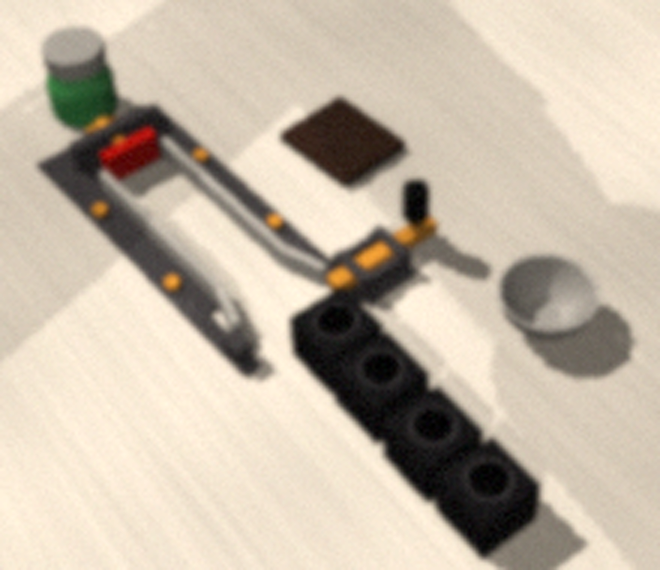

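```bash
cat > fit.py <<'E'
from h import *
def rails(n,d):
    P=cloud(n,d);X,Y,Z=P[...,0],P[...,1],P[...,2]
    m=(d>0)&(Z>.013)&(Z<.023)&(Y>.085)&(Y<.205)
    out=[]
    for lo,hi in((.458,.490),(.508,.540)):
        q=m&(X>lo)&(X<hi)
        x,y=X[q],Y[q]
        for _ in range(5):
            p=np.polyfit(y-.14,x,1); r=x-np.polyval(p,y-.14); k=abs(r)<.006; x,y=x[k],y[k]
        r=x-np.polyval(p,y-.14)
        out.append((p,np.percentile(r,[3,97]),len(x)))
    return out
def blocks(n,d,zl=.0335,zh=.0385):
    P=cloud(n,d);X,Y,Z=P[...,0],P[...,1],P[...,2]
    return P
if __name__=='__main__':
    for n in('side','top'):
        z=np.load(f'pics/{n}0.npz');im,d=z['im'],z['d']
        for p,r,k in rails(n,d): print(n,'slope deg',np.degrees(np.arctan(p[0])),'x@.14',p[1],'spread',r,k)
        P=cloud(n,d);X,Y,Z=P[...,0],P[...,1],P[...,2]
        m=((d>0)&(Z>.0325)&(Z<.040)&(X>.47)&(X<.55)&(Y<.05)&(Y>-.2))
        # split by y via kmeans
        pts=np.stack([X[m],Y[m]],1).astype(np.float32)
        init=np.array([.003,-.042,-.09,-.135]); lab=np.argmin(abs(pts[:,1:]-init),1)
        for i in range(4):
            r=cv2.minAreaRect(pts[lab==i]*1000); print(n,i+1,np.round(r[0],1),np.round(r[1],1),round(r[2],1))
        # red pad
        hsv=(im[...,0].astype(int)>90)&(im[...,1]<50)
        hsv&=(d>0)&(Y>.1)&(Y<.3)&(X<.6)&(X>.4)&(Z<.04)
        print('red',hsv.sum(),np.round([X[hsv].mean(),Y[hsv].mean(),Z[hsv].mean(),Y[hsv].min(),Y[hsv].max(),Z[hsv].min(),Z[hsv].max(),X[hsv].min(),X[hsv].max()],4))
        # knob
        kn=(d>0)&(Z>.044)&(Z<.06)&(X>.55)&(X<.68)&(Y>0)&(Y<.09); print('knob',kn.sum(),np.round([X[kn].mean(),Y[kn].mean(),Z[kn].mean(),X[kn].min(),X[kn].max(),Y[kn].min(),Y[kn].max()],4))
E
python3 fit.py
```

```text
side slope deg -3.5246111246071523 x@.14 0.4755307855338678 spread [-0.00266977  0.00373562] 173
side slope deg -3.51122254639187 x@.14 0.525512336921133 spread [-0.00268214  0.00371901] 171
side 1 [5.122e+02 5.000e-01] [40.4 40.2] 1.5
side 2 [512.7 -41.9] [40.9 45. ] 0.7
side 3 [511.9 -92.6] [41.2 39.6] 0.3
side 4 [ 513.9 -135.2] [41.  45.8] 1.8
red 56 [0.4975 0.2223 0.0243 0.2154 0.2353 0.0166 0.0267 0.4786 0.515 ]
knob 72 [0.6071 0.044  0.0512 0.599  0.6167 0.0367 0.0537]
top slope deg -3.3595763877953133 x@.14 0.4749618617799226 spread [-0.0027959   0.00298137] 137
top slope deg -3.3065289975900436 x@.14 0.5249371545146277 spread [-0.00272089  0.00310048] 130
top 1 [510.9   2.5] [39.7 39.9] 2.5
top 2 [511.  -41.7] [38.6 40.8] 89.2
top 3 [509.6 -89.9] [39.8 39.9] 2.8
top 4 [ 511.1 -135.4] [40.4 38.6] 89.9
red 12 [0.4995 0.2246 0.0253 0.2212 0.2284 0.0226 0.0276 0.4905 0.5119]
knob 47 [0.6062 0.0477 0.0528 0.5983 0.6147 0.0403 0.0548]
```

```bash
cat >> h.py <<'E'
from scipy.spatial.transform import Rotation as R
TH=np.radians(93.4); O=np.array([.4953,.2185])
u=np.array([np.cos(TH),np.sin(TH)]); v=np.array([-u[1],u[0]])
def w2r(p): q=np.array(p)[:2]-O; return np.array([q@u,q@v])
def r2w(a,b): return O+a*u+b*v
def Rt(th): return R.from_matrix(np.array([[np.cos(th),np.sin(th),0],[np.sin(th),-np.cos(th),0],[0,0,-1]]))
def cur():
    s=sense();w,x,y,z=s['eef_rot'];return np.array(s['tcp_pos']),R.from_quat([x,y,z,w])
def plan(target,N,th=TH):
    p,r=cur(); G=Rt(th); dp=(np.array(target)-p)/N; w=(r.inv()*G).as_rotvec()/N
    for i in range(N):
        print(np.round(np.r_[r.inv().apply(dp)*1000],1).tolist(),np.round(w,4).tolist()); r=r*R.from_rotvec(w)
def st():
    s=sense();p,r=cur();e=(r.inv()*Rt(TH)).as_rotvec()
    print('t',round(s['time_s'],2),'rack mm',np.round(w2r(p)*1000,1),'z',round(p[2]*1000,1),'world',np.round(p,4),'err',np.round(e,4),'F',np.round(s['force'],2),'gap',round(s['finger_gap']*1000,1))
E
python3 - <<'E'
from h import *
st()
for b in [(.511,.0015),(.5112,-.0418),(.5105,-.091),(.5118,-.135)]: print(np.round(w2r(b)*1000,1))
print(w2r((.6068,.0462)))
t=r2w(-.353,0); print(t)
plan([t[0],t[1],.12],15)
E
```

```text
t 0.1 rack mm [-704.8  318.1] z 218.2 world [ 0.2196 -0.5039  0.2182] err [-9.0000e-04 -7.0000e-04 -1.2193e+00] F [ 0.28  0.59 -0.05] gap 93.3
[-217.5   -2.8]
[-260.8   -0.4]
[-309.9    3.2]
[-353.9    4.5]
[-0.17860938 -0.10108525]
[ 0.51623515 -0.13387866]
[28.0, -14.7, 6.6] [-0.0001, -0.0, -0.0813]
[29.1, -12.4, 6.6] [-0.0001, -0.0, -0.0813]
[30.0, -10.0, 6.6] [-0.0001, -0.0, -0.0813]
[30.7, -7.5, 6.6] [-0.0001, -0.0, -0.0813]
[31.2, -5.0, 6.6] [-0.0001, -0.0, -0.0813]
[31.5, -2.5, 6.6] [-0.0001, -0.0, -0.0813]
[31.6, 0.1, 6.6] [-0.0001, -0.0, -0.0813]
[31.5, 2.7, 6.5] [-0.0001, -0.0, -0.0813]
[31.2, 5.2, 6.5] [-0.0001, -0.0, -0.0813]
[30.7, 7.7, 6.5] [-0.0001, -0.0, -0.0813]
[29.9, 10.2, 6.5] [-0.0001, -0.0, -0.0813]
[29.0, 12.6, 6.5] [-0.0001, -0.0, -0.0813]
[27.9, 14.9, 6.5] [-0.0001, -0.0, -0.0813]
[26.6, 17.1, 6.5] [-0.0001, -0.0, -0.0813]
[25.1, 19.2, 6.5] [-0.0001, -0.0, -0.0813]
```

Emit:
{"api": "step_arm", "payload": {"plan": [[28, -14.7, 6.6, 0, 0, -0.0813, 0.8], [29.1, -12.4, 6.6, 0, 0, -0.0813, 0.8], [30, -10, 6.6, 0, 0, -0.0813, 0.8], [30.7, -7.5, 6.6, 0, 0, -0.0813, 0.8], [31.2, -5, 6.6, 0, 0, -0.0813, 0.8]], "newtons": 5}}

```text
time_s: 0.6
tcp_pos: [0.3191, -0.3797, 0.1852]
eef_rot: [-0.0, 0.917, 0.399, -0.0]
force: [1.3, -0.8, -0.2]
finger_gap: 0.0743
```

Emit:
{"api": "step_arm", "payload": {"plan": [[31.5, -2.5, 6.6, 0, 0, -0.0813, 0.8], [31.6, 0, 6.6, 0, 0, -0.0813, 0.8], [31.5, 2.7, 6.5, 0, 0, -0.0813, 0.8], [31.2, 5.2, 6.5, 0, 0, -0.0813, 0.8], [30.7, 7.7, 6.5, 0, 0, -0.0813, 0.8]]}}

```text
time_s: 1.1
tcp_pos: [0.4179, -0.2562, 0.1525]
eef_rot: [-0.0, 0.818, 0.576, -0.0]
force: [-0.0, 0.7, -0.0]
finger_gap: 0.0742
```

Emit:
{"api": "step_arm", "payload": {"plan": [[29.9, 10.2, 6.5, 0, 0, -0.0813, 0.8], [29, 12.6, 6.5, 0, 0, -0.0813, 0.8], [27.9, 14.9, 6.5, 0, 0, -0.0813, 0.8], [26.6, 17.1, 6.5, 0, 0, -0.0813, 0.8], [25.1, 19.2, 6.5, 0, 0, -0.0813, 0.8]]}}

```text
time_s: 1.6
tcp_pos: [0.5166, -0.1328, 0.1199]
eef_rot: [-0.0, 0.685, 0.729, -0.0]
force: [-0.9, 0.3, 0.5]
finger_gap: 0.0745
```

Run:
```python
from h import *
st(); snap('top','top1');st()
t=r2w(-.354,0); plan([t[0],t[1],.010],5)
```

```text
t 1.6 rack mm [-352.    -0.4] z 119.9 world [ 0.5166 -0.1328  0.1199] err [-0.0005 -0.0002  0.0035] F [-0.89  0.34  0.48] gap 74.5
t 1.65 rack mm [-349.3   -2.3] z 119.1 world [ 0.5183 -0.13    0.1191] err [-0.0003 -0.0012  0.0099] F [-1.69  2.9  -0.21] gap 74.5
[-1.0, -0.5, 21.8] [-0.0001, -0.0002, 0.002]
[-1.0, -0.5, 21.8] [-0.0001, -0.0002, 0.002]
[-1.0, -0.5, 21.8] [-0.0001, -0.0002, 0.002]
[-1.0, -0.5, 21.8] [-0.0001, -0.0002, 0.002]
[-1.0, -0.5, 21.8] [-0.0001, -0.0002, 0.002]
```

Emit:
{"api": "step_arm", "payload": {"plan": [[0, 0, 20, 0, 0, 0, 0.8], [0, 0, 25, 0, 0, 0, 0.8], [0, 0, 15, 0, 0, 0, 0.8], [0, 0, 0, 0, 0, 0, 0.8]]}}

```text
time_s: 2.05
tcp_pos: [0.5148, -0.1336, 0.0585]
eef_rot: [-0.002, 0.686, 0.728, -0.001]
force: [-0.0, -0.4, 0.9]
finger_gap: 0.0746
```

Run:
```python
from h import *
st()
```

```text
t 2.05 rack mm [-352.6    1.4] z 58.5 world [ 0.5148 -0.1336  0.0585] err [-0.0036 -0.0015  0.0001] F [-0.   -0.38  0.94] gap 74.6
```

Emit:
{"api": "step_arm", "payload": {"plan": [[0, 0, 18, 0, 0, 0, 0.8], [0, 0, 18, 0, 0, 0, 0.8], [0, 0, 12, 0, 0, 0, 0.8], [0, 0, 0, 0, 0, 0, 0.8], [0, 0, 0, 0, 0, 0, 0.8]]}}

```text
time_s: 2.55
tcp_pos: [0.5164, -0.1341, 0.013]
eef_rot: [0.0, 0.686, 0.728, 0.0]
force: [0.5, 0.0, -0.8]
finger_gap: 0.0743
```

Run:
```python
from h import *
st()
```

```text
t 2.55 rack mm [-3.533e+02 -1.000e-01] z 13.0 world [ 0.5164 -0.1341  0.013 ] err [0.0004 0.0001 0.0001] F [ 0.45  0.01 -0.78] gap 74.3
```

On the lane axis and settled. Squeeze block 4 gently.

Emit:
{"api": "step_arm", "payload": {"plan": [[0, 0, 0, 0, 0, 0, 0.5], [0, 0, 0, 0, 0, 0, 0.4], [0, 0, 0, 0, 0, 0, 0.35], [0, 0, 0, 0, 0, 0, 0.35], [0, 0, 0, 0, 0, 0, 0.35]], "newtons": 4}}

```text
time_s: 3.05
tcp_pos: [0.5161, -0.134, 0.0126]
eef_rot: [0.0, 0.686, 0.728, 0.0]
force: [-0.9, -0.6, 1.9]
finger_gap: 0.0405
```

Run:
```python
from h import *
st()
```

```text
t 3.05 rack mm [-3.531e+02  2.000e-01] z 12.6 world [ 0.5161 -0.134   0.0126] err [0.     0.     0.0002] F [-0.85 -0.57  1.92] gap 40.5
```

Emit:
{"api": "step_arm", "payload": {"plan": [[0, 0, 0, 0, 0, 0, 0.8], [0, 0, 0, 0, 0, 0, 0.8], [15, 0, 0, 0, 0, 0, 0.8], [18, 0, 0, 0, 0, 0, 0.8], [10, 0, 0, 0, 0, 0, 0.8]]}}

```text
time_s: 3.55
tcp_pos: [0.5131, -0.0894, 0.0123]
eef_rot: [-0.0, 0.686, 0.728, -0.0]
force: [0.0, -0.6, -0.2]
finger_gap: 0.0728
```

Emit:
{"api": "step_arm", "payload": {"plan": [[0, 0, 0, 0, 0, 0, 0.8], [0, 0, 0, 0, 0, 0, 0.5], [0, 0, 0, 0, 0, 0, 0.4], [0, 0, 0, 0, 0, 0, 0.35], [0, 0, 0, 0, 0, 0, 0.35]]}}

```text
time_s: 4.05
tcp_pos: [0.5135, -0.0915, 0.0124]
eef_rot: [0.0, 0.686, 0.728, 0.0]
force: [0.0, 0.5, 0.3]
finger_gap: 0.0471
```

Run:
```python
from h import *
st()
```

```text
t 4.05 rack mm [-3.105e+02  2.000e-01] z 12.4 world [ 0.5135 -0.0915  0.0124] err [ 0.0001  0.     -0.0004] F [0.   0.54 0.3 ] gap 47.1
```

Emit:
{"api": "step_arm", "payload": {"plan": [[0, 0, 0, 0, 0, 0, 0.35], [0, 0, 0, 0, 0, 0, 0.35]]}}

```text
time_s: 4.25
tcp_pos: [0.5135, -0.0913, 0.0124]
eef_rot: [-0.0, 0.686, 0.728, -0.0]
force: [-0.3, -0.0, 0.4]
finger_gap: 0.0407
```

Emit:
{"api": "step_arm", "payload": {"plan": [[0, 0, 0, 0, 0, 0, 0.8], [0, 0, 0, 0, 0, 0, 0.8], [16, 0, 0, 0, 0, 0, 0.8], [20, 0, 0, 0, 0, 0, 0.8], [13, 0, 0, 0, 0, 0, 0.8]]}}

```text
time_s: 4.75
tcp_pos: [0.5102, -0.0405, 0.0124]
eef_rot: [-0.0, 0.686, 0.728, -0.0]
force: [0.2, -0.5, -0.1]
finger_gap: 0.0729
```

Emit:
{"api": "step_arm", "payload": {"plan": [[0, 0, 0, 0, 0, 0, 0.8], [0, 0, 0, 0, 0, 0, 0.5], [0, 0, 0, 0, 0, 0, 0.4], [0, 0, 0, 0, 0, 0, 0.35], [0, 0, 0, 0, 0, 0, 0.35]]}}

```text
time_s: 5.25
tcp_pos: [0.5107, -0.0426, 0.0124]
eef_rot: [0.0, 0.686, 0.728, 0.0]
force: [-0.0, 0.1, 0.2]
finger_gap: 0.0467
```

Emit:
{"api": "step_arm", "payload": {"plan": [[0, 0, 0, 0, 0, 0, 0.35], [0, 0, 0, 0, 0, 0, 0.35]]}}

```text
time_s: 5.45
tcp_pos: [0.5107, -0.0424, 0.0124]
eef_rot: [0.0, 0.686, 0.728, 0.0]
force: [-0.3, -0.6, -0.6]
finger_gap: 0.0401
```

Run:
```python
from h import *
st()
```

```text
t 5.45 rack mm [-2.613e+02  1.000e-01] z 12.4 world [ 0.5107 -0.0424  0.0124] err [0.0001 0.0001 0.    ] F [-0.27 -0.64 -0.63] gap 40.1
```

Emit:
{"api": "step_arm", "payload": {"plan": [[0, 0, 0, 0, 0, 0, 0.75], [0, 0, 0, 0, 0, 0, 0.75], [14, 0, 0, 0, 0, 0, 0.75], [14, 0, 0, 0, 0, 0, 0.75], [9, 0, 0, 0, 0, 0, 0.75]]}}

```text
time_s: 5.95
tcp_pos: [0.5081, -0.0035, 0.0124]
eef_rot: [-0.0, 0.685, 0.728, -0.0]
force: [0.6, -0.5, 1.0]
finger_gap: 0.069
```

Emit:
{"api": "step_arm", "payload": {"plan": [[0, 0, 0, 0, 0, 0, 0.75], [0, 0, 0, 0, 0, 0, 0.5], [0, 0, 0, 0, 0, 0, 0.4], [0, 0, 0, 0, 0, 0, 0.35], [0, 0, 0, 0, 0, 0, 0.35]]}}

```text
time_s: 6.45
tcp_pos: [0.5085, -0.0055, 0.0125]
eef_rot: [0.0, 0.686, 0.728, 0.0]
force: [0.1, 0.1, -1.1]
finger_gap: 0.0424
```

Emit:
{"api": "step_arm", "payload": {"plan": [[0, 0, 0, 0, 0, 0, 0.35], [0, 0, 0, 0, 0, 0, 0.35]]}}

```text
time_s: 6.65
tcp_pos: [0.5084, -0.0054, 0.0124]
eef_rot: [0.0, 0.686, 0.728, 0.0]
force: [-0.8, -0.3, -1.1]
finger_gap: 0.04
```

Run:
```python
from h import *
st()
```

```text
t 6.65 rack mm [-2.243e+02  2.000e-01] z 12.4 world [ 0.5084 -0.0054  0.0124] err [ 0.  0. -0.] F [-0.75 -0.29 -1.09] gap 40.0
```

Emit:
{"api": "step_arm", "payload": {"plan": [[0, 0, 0, 0, 0, 0, 0.75], [0, 0, 0, 0, 0, 0, 0.75], [0, 0, -20, 0, 0, 0, 0.75], [0, 0, -30, 0, 0, 0, 0.75], [-20, 0, -25, 0, 0, 0, 0.2]]}}

```text
time_s: 7.15
tcp_pos: [0.5094, -0.0242, 0.0885]
eef_rot: [-0.0, 0.685, 0.728, -0.0]
force: [1.0, -0.5, -0.4]
finger_gap: 0.0648
```

Emit:
{"api": "step_arm", "payload": {"plan": [[-45, 0, 0, 0, 0, 0, 0], [-45, 0, 0, 0, 0, 0, 0], [-45, 0, 0, 0, 0, 0, 0], [-35, 0, 0, 0, 0, 0, 0], [-15, 0, 0, 0, 0, 0, 0]]}}

```text
time_s: 7.65
tcp_pos: [0.5205, -0.2125, 0.0874]
eef_rot: [0.0, 0.687, 0.727, 0.0]
force: [0.0, 0.5, 0.1]
finger_gap: 0.0263
```

Emit:
{"api": "step_arm", "payload": {"plan": [[0, 0, 0, 0, 0, 0, 0], [0, 0, 0, 0, 0, 0, 0]]}}

```text
time_s: 7.85
tcp_pos: [0.5203, -0.2088, 0.0872]
eef_rot: [-0.0, 0.686, 0.728, -0.0]
force: [-0.2, -0.3, 0.6]
finger_gap: 0.0104
```

Run:
```python
from h import *
st()
for n in('side','top'): im,d=snap(n,n+'2')
st()
z=np.load('pics/side2.npz');cv2.imwrite('pics/side2c.png',cv2.convertScaleAbs(cv2.resize(z['im'][120:310,110:330,::-1],None,fx=3,fy=3,interpolation=cv2.INTER_CUBIC),alpha=1.6))
z=np.load('pics/top2.npz');cv2.imwrite('pics/top2c.png',cv2.convertScaleAbs(cv2.resize(z['im'][140:270,150:380,::-1],None,fx=3.4,fy=3.4,interpolation=cv2.INTER_CUBIC),alpha=1.6))
```

```text
t 7.85 rack mm [-4.28e+02  4.00e-01] z 87.2 world [ 0.5203 -0.2088  0.0872] err [-0.0007 -0.0007  0.0003] F [-0.25 -0.32  0.64] gap 10.4
t 7.95 rack mm [-4.276e+02  1.000e-01] z 87.3 world [ 0.5205 -0.2083  0.0873] err [-0.0005 -0.0005  0.0016] F [-0.41  0.17 -0.23] gap 3.0
```

View pics/top2c.png

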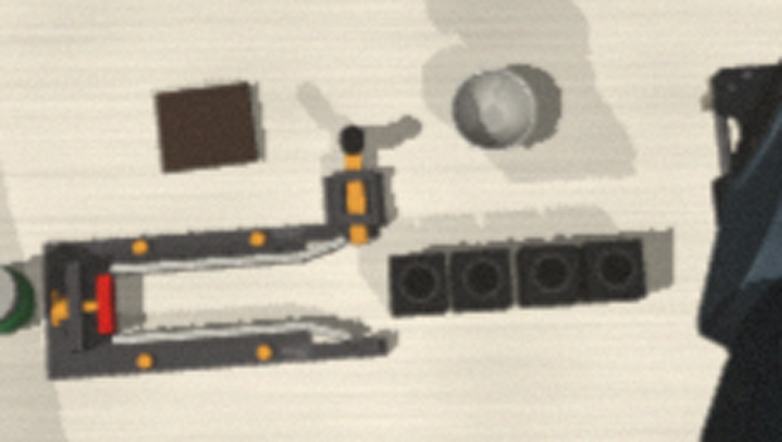

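View pics/side2c.png

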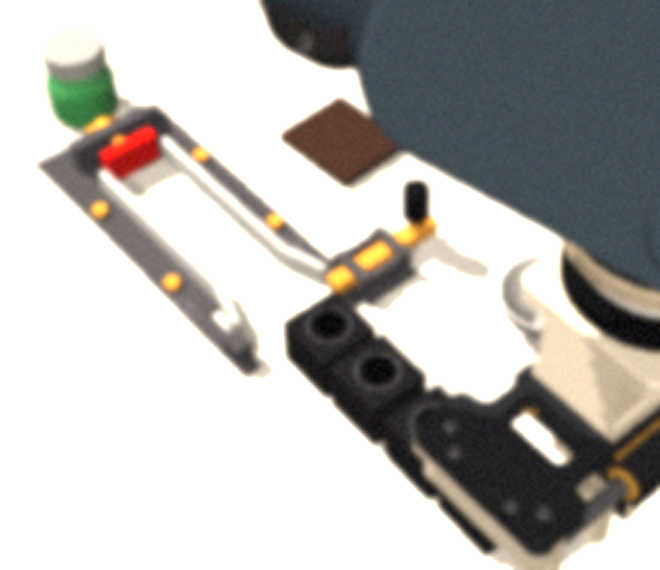

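```bash
cat > row.py <<'E'
from h import *; from fit import rails
import sys
f=sys.argv[1]
z=np.load(f'pics/top{f}.npz');d=z['d'];P=cloud('top',d);X,Y,Z=P[...,0],P[...,1],P[...,2]
rr=rails('top',d); print([(round(np.degrees(np.arctan(p[0])),2),round(p[1],4)) for p,_,_ in rr])
c=np.mean([p for p,_,_ in rr],0)
m=((d>0)&(Z>.033)&(Z<.041)&(X>.44)&(X<.56)&(Y<.27)&(Y>-.18)).astype(np.uint8)
n,l,s,_=cv2.connectedComponentsWithStats(m)
for i in range(1,n):
    if s[i,4]<100: continue
    pts=np.stack([X[l==i],Y[l==i]],1)*1000; r=cv2.minAreaRect(pts.astype(np.float32)); 
    print(np.round(r[0],1),np.round(r[1],1),round(r[2],1),'rack',np.round(w2r(np.array(r[0])/1000)*1000,1),'off lane(x)',round(r[0][0]-1000*np.polyval(c,r[0][1]/1000-.14),1))
E
python3 row.py 2
```

```text
[(np.float64(-3.34), np.float64(0.4749)), (np.float64(-3.5), np.float64(0.525))]
[ 513.5 -135.5] [40.2 38.7] 89.7 rack [-354.5    2.8] off lane(x) -2.9
[508.4 -42. ] [40.  40.1] 3.6 rack [-260.8    2.4] off lane(x) -2.4
[511.5 -89.8] [40.  40.1] 2.3 rack [-308.8    2.1] off lane(x) -2.2
[505.8   2.5] [38.9 40.1] 0.2 rack [-216.3    2.4] off lane(x) -2.4
```

Run:
```python
from h import *; from fit import rails
z=np.load('pics/side2.npz');d=z['d'];P=cloud('side',d);X,Y,Z=P[...,0],P[...,1],P[...,2]
rr=rails('side',d);c=np.mean([p for p,_,_ in rr],0);print(c)
m=((d>0)&(Z>.0345)&(Z<.04)&(X>.46)&(X<.56)&(Y<.05)&(Y>-.022))
pts=np.stack([X[m],Y[m]],1)*1000;r=cv2.minAreaRect(pts.astype(np.float32));print(r,r[0][0]-1000*np.polyval(c,r[0][1]/1000-.14),w2r(np.array(r[0])/1000)*1000)
for n in('top','side'):
    z=np.load(f'pics/{n}2.npz');d=z['d'];P=cloud(n,d);X,Y,Z=P[...,0],P[...,1],P[...,2]
    m=(d>0)&(Z>.034)&(Z<.041)&(X>.46)&(X<.56)&(Y<.05)&(Y>-.022)
    x=X[m]-np.polyval(c,Y[m]-.14); print(n,np.percentile(x,[1,2,5,50,95,98,99])*1000, 'z',Z[m].mean())
```

```text
[-0.06222985  0.50052216]
((507.62103271484375, -0.2843170166015625), (39.806793212890625, 41.1910285949707), 3.6537516117095947) -1.6309966149094635 [-219.12993474    0.67595886]
top [-23.01961518 -22.60276917 -21.20214333  -3.84942565  14.78996117
  15.89966871  16.60028208] z 0.03686902577214981
side [-21.26239477 -21.10297094 -19.82826403  -2.52450862  16.04586166
  17.11566789  17.39057171] z 0.03611477091308446
```

Both cameras put the row about 2 mm off the lane centre, towards rack +y. That is a calibration offset between the arm and the cameras. I have plenty of time, so I'll squeeze the blocks again 2.2 mm further towards rack -y.

Emit:
{"api": "step_arm", "payload": {"plan": [[25, 0.7, 0, 0, 0, 0, 0.8], [30, 1, 0, 0, 0, 0, 0.8], [20, 0.5, 0, 0, 0, 0, 0.8], [0, 0, 0, 0, 0, 0, 0.8], [0, 0, 20, 0, 0, 0, 0.8]]}}

```text
time_s: 8.45
tcp_pos: [0.5199, -0.1344, 0.0692]
eef_rot: [0.002, 0.685, 0.729, 0.001]
force: [1.2, 0.5, -0.3]
finger_gap: 0.0382
```

Emit:
{"api": "step_arm", "payload": {"plan": [[0, 0, 25, 0, 0, 0, 0.8], [0, 0, 20, 0, 0, 0, 0.8], [0, 0, 10, 0, 0, 0, 0.8], [0, 0, 0, 0, 0, 0, 0.8], [0, 0, 0, 0, 0, 0, 0.6]]}}

```text
time_s: 8.95
tcp_pos: [0.5187, -0.135, 0.013]
eef_rot: [0.0, 0.686, 0.728, 0.0]
force: [0.2, -0.8, 0.1]
finger_gap: 0.0691
```

Emit:
{"api": "step_arm", "payload": {"plan": [[0, 0, 0, 0, 0, 0, 0.5], [0, 0, 0, 0, 0, 0, 0.4], [0, 0, 0, 0, 0, 0, 0.35], [0, 0, 0, 0, 0, 0, 0.35], [0, 0, 0, 0, 0, 0, 0.35]]}}

```text
time_s: 9.45
tcp_pos: [0.5184, -0.1349, 0.0127]
eef_rot: [0.0, 0.686, 0.728, 0.0]
force: [-1.2, 0.6, 5.4]
finger_gap: 0.0402
```

Run:
```python
from h import *
st()
```

```text
t 9.45 rack mm [-354.2   -2.1] z 12.7 world [ 0.5184 -0.1349  0.0127] err [0.0002 0.0001 0.0002] F [-1.17  0.65  5.37] gap 40.2
```

Emit:
{"api": "step_arm", "payload": {"plan": [[0, 0, 0, 0, 0, 0, 0.8], [0, 0, 0, 0, 0, 0, 0.8], [0, 0, 0, 0, 0, 0, 0.8]]}}

```text
time_s: 9.75
tcp_pos: [0.5183, -0.1349, 0.0123]
eef_rot: [-0.0, 0.686, 0.728, -0.0]
force: [0.2, -0.6, 0.6]
finger_gap: 0.0593
```

```bash
python3 - <<'E'
from h import *
st(); snap('top','top3')
E
python3 row.py 3
```

```text
t 9.75 rack mm [-354.1   -2. ] z 12.3 world [ 0.5183 -0.1349  0.0123] err [-0.0001 -0.0001  0.0002] F [ 0.21 -0.57  0.58] gap 59.3
[(np.float64(-3.41), np.float64(0.4751)), (np.float64(-3.36), np.float64(0.5249))]
[508.4 -42. ] [40.6 39.9] 2.8 rack [-260.8    2.3] off lane(x) -2.3
[511.7 -81.7] [24.1 39.3] 87.4 rack [-300.6    1.4] off lane(x) -1.4
[505.8   2.5] [40.2 38.6] 89.8 rack [-216.3    2.4] off lane(x) -2.4
```

Emit:
{"api": "step_arm", "payload": {"plan": [[15, 0, 0, 0, 0, 0, 0.8], [18, 0, 0, 0, 0, 0, 0.8], [11, 0, 0, 0, 0, 0, 0.8], [0, 0, 0, 0, 0, 0, 0.6], [0, 0, 0, 0, 0, 0, 0.5]]}}

```text
time_s: 10.3
tcp_pos: [0.5158, -0.0908, 0.0125]
eef_rot: [0.0, 0.685, 0.728, 0.0]
force: [0.2, 0.1, 0.7]
finger_gap: 0.0626
```

Emit:
{"api": "step_arm", "payload": {"plan": [[0, 0, 0, 0, 0, 0, 0.4], [0, 0, 0, 0, 0, 0, 0.35], [0, 0, 0, 0, 0, 0, 0.35], [0, 0, 0, 0, 0, 0, 0.35], [0, 0, 0, 0, 0, 0, 0.35]]}}

```text
time_s: 10.8
tcp_pos: [0.5157, -0.0912, 0.0124]
eef_rot: [0.0, 0.686, 0.728, -0.0]
force: [0.4, -0.5, -0.0]
finger_gap: 0.04
```

Emit:
{"api": "step_arm", "payload": {"plan": [[0, 0, 0, 0, 0, 0, 0.8], [0, 0, 0, 0, 0, 0, 0.8], [0, 0, 0, 0, 0, 0, 0.8], [15, 0, 0, 0, 0, 0, 0.8], [20, 0, 0, 0, 0, 0, 0.8]]}}

```text
time_s: 11.3
tcp_pos: [0.5135, -0.0554, 0.0124]
eef_rot: [-0.0, 0.686, 0.727, 0.0]
force: [0.3, 0.2, -0.3]
finger_gap: 0.0727
```

Emit:
{"api": "step_arm", "payload": {"plan": [[13, 0, 0, 0, 0, 0, 0.8], [0, 0, 0, 0, 0, 0, 0.6], [0, 0, 0, 0, 0, 0, 0.5], [0, 0, 0, 0, 0, 0, 0.4], [0, 0, 0, 0, 0, 0, 0.35]]}}

```text
time_s: 11.8
tcp_pos: [0.5129, -0.0435, 0.0125]
eef_rot: [0.0, 0.686, 0.728, 0.0]
force: [0.4, 1.0, 0.8]
finger_gap: 0.0471
```

Emit:
{"api": "step_arm", "payload": {"plan": [[0, 0, 0, 0, 0, 0, 0.35], [0, 0, 0, 0, 0, 0, 0.35], [0, 0, 0, 0, 0, 0, 0.35], [0, 0, 0, 0, 0, 0, 0.35]]}}

```text
time_s: 12.2
tcp_pos: [0.5129, -0.0431, 0.0124]
eef_rot: [0.0, 0.686, 0.728, 0.0]
force: [0.9, -0.1, -0.2]
finger_gap: 0.0402
```

Run:
```python
from h import *
st()
```

```text
t 12.2 rack mm [-262.2   -2. ] z 12.4 world [ 0.5129 -0.0431  0.0124] err [0. 0. 0.] F [ 0.87 -0.14 -0.18] gap 40.2
```

Emit:
{"api": "step_arm", "payload": {"plan": [[0, 0, 0, 0, 0, 0, 0.75], [0, 0, 0, 0, 0, 0, 0.75], [0, 0, 0, 0, 0, 0, 0.75], [15, 0, 0, 0, 0, 0, 0.75], [15, 0, 0, 0, 0, 0, 0.75]]}}

```text
time_s: 12.7
tcp_pos: [0.5109, -0.0121, 0.0124]
eef_rot: [-0.0, 0.686, 0.728, 0.0]
force: [0.8, 0.9, -0.5]
finger_gap: 0.0692
```

Emit:
{"api": "step_arm", "payload": {"plan": [[8, 0, 0, 0, 0, 0, 0.75], [0, 0, 0, 0, 0, 0, 0.6], [0, 0, 0, 0, 0, 0, 0.5], [0, 0, 0, 0, 0, 0, 0.4], [0, 0, 0, 0, 0, 0, 0.35]]}}

```text
time_s: 13.2
tcp_pos: [0.5106, -0.0054, 0.0124]
eef_rot: [-0.0, 0.686, 0.728, -0.0]
force: [-0.6, -0.9, 0.9]
finger_gap: 0.0421
```

Emit:
{"api": "step_arm", "payload": {"plan": [[0, 0, 0, 0, 0, 0, 0.35], [0, 0, 0, 0, 0, 0, 0.35], [0, 0, 0, 0, 0, 0, 0.35], [0, 0, 0, 0, 0, 0, 0.35]]}}

```text
time_s: 13.6
tcp_pos: [0.5106, -0.0052, 0.0124]
eef_rot: [0.0, 0.686, 0.728, 0.0]
force: [0.5, -0.6, -0.6]
finger_gap: 0.04
```

Emit:
{"api": "step_arm", "payload": {"plan": [[0, 0, 0, 0, 0, 0, 0.75], [0, 0, 0, 0, 0, 0, 0.75], [0, 0, -20, 0, 0, 0, 0.75], [0, 0, -30, 0, 0, 0, 0.75], [-20, 0, -20, 0, 0, 0, 0.2]]}}

```text
time_s: 14.1
tcp_pos: [0.512, -0.0241, 0.0839]
eef_rot: [0.0, 0.685, 0.728, 0.0]
force: [-0.2, -1.0, 0.1]
finger_gap: 0.0651
```

Emit:
{"api": "step_arm", "payload": {"plan": [[-40, 0, 0, 0, 0, 0, 0], [-45, 0, 0, 0, 0, 0, 0], [-45, 0, 0, 0, 0, 0, 0], [-35, 0, 0, 0, 0, 0, 0], [-15, 0, 0, 0, 0, 0, 0]]}}

```text
time_s: 14.6
tcp_pos: [0.5225, -0.2074, 0.0825]
eef_rot: [0.0, 0.687, 0.727, 0.0]
force: [0.3, 0.1, -0.3]
finger_gap: 0.0263
```

Emit:
{"api": "step_arm", "payload": {"plan": [[0, 0, 0, 0, 0, 0, 0], [0, 0, 0, 0, 0, 0, 0]]}}

```text
time_s: 14.8
tcp_pos: [0.5223, -0.2036, 0.0822]
eef_rot: [-0.0, 0.686, 0.728, -0.0]
force: [-0.4, 0.4, -0.2]
finger_gap: 0.0105
```

```bash
python3 - <<'E'
from h import *
st(); snap('top','top4');st()
E
python3 row.py 4
```

```text
t 14.8 rack mm [-423.    -1.9] z 82.2 world [ 0.5223 -0.2036  0.0822] err [-0.0006 -0.0006  0.0003] F [-0.36  0.42 -0.21] gap 10.5
t 14.85 rack mm [-422.6   -2. ] z 82.3 world [ 0.5223 -0.2033  0.0823] err [-0.0006 -0.0006  0.0011] F [-0.6   0.43  0.32] gap 6.6
[(np.float64(-3.4), np.float64(0.475)), (np.float64(-3.24), np.float64(0.5249))]
[ 516.3 -134.6] [39.7 40.6] 2.7 rack [-353.7   -0. ] off lane(x) 0.4
[513.4 -89.3] [40. 40.] 2.9 rack [-3.083e+02  2.000e-01] off lane(x) 0.2
[510.5 -41.3] [40.4 40.1] 3.7 rack [-2.602e+02  2.000e-01] off lane(x) 0.0
[507.9   3.1] [40.3 39.4] 2.6 rack [-2.158e+02  2.000e-01] off lane(x) -0.0
```

The row is now on the lane centre to within 0.4 mm. Next I'll go down behind block 4 with the fingers shut and close the row up.

Emit:
{"api": "step_arm", "payload": {"plan": [[0, 0, 20, 0, 0, 0, 0], [0, 0, 25, 0, 0, 0, 0], [0, 0, 18, 0, 0, 0, 0], [0, 0, 7, 0, 0, 0, 0], [10, 0, 0, 0, 0, 0, 0]]}}

```text
time_s: 15.35
tcp_pos: [0.5217, -0.194, 0.012]
eef_rot: [-0.0, 0.686, 0.728, -0.0]
force: [-0.2, 0.2, -0.3]
finger_gap: 0.0006
```

Emit:
{"api": "step_arm", "payload": {"plan": [[10, 0, 0, 0, 0, 0, 0], [5, 0, 0, 0, 0, 0, 0], [4, 0, 0, 0, 0, 0, 0], [4, 0, 0, 0, 0, 0, 0], [4, 0, 0, 0, 0, 0, 0]]}}

```text
time_s: 15.85
tcp_pos: [0.5204, -0.1676, 0.0127]
eef_rot: [0.0, 0.686, 0.728, 0.0]
force: [0.4, 0.3, 0.1]
finger_gap: 0.0002
```

Run:
```python
from h import *
st()
```

```text
t 15.85 rack mm [-386.9   -2.2] z 12.7 world [ 0.5204 -0.1676  0.0127] err [0.0004 0.0002 0.0001] F [0.36 0.34 0.07] gap 0.2
```

Emit:
{"api": "step_arm", "payload": {"plan": [[3, 0, 0, 0, 0, 0, 0], [4, 0, 0, 0, 0, 0, 0], [4, 0, 0, 0, 0, 0, 0], [4, 0, 0, 0, 0, 0, 0], [4, 0, 0, 0, 0, 0, 0]]}}

```text
time_s: 16.35
tcp_pos: [0.5192, -0.1487, 0.0125]
eef_rot: [0.0, 0.686, 0.728, -0.0]
force: [0.2, -2.0, 1.0]
finger_gap: 0.0009
```

Emit:
{"api": "step_arm", "payload": {"plan": [[3, 0, 0, 0, 0, 0, 0], [3, 0, 0, 0, 0, 0, 0], [2, 0, 0, 0, 0, 0, 0], [0, 0, 0, 0, 0, 0, 0]]}}

```text
time_s: 16.75
tcp_pos: [0.5186, -0.1405, 0.0124]
eef_rot: [-0.0, 0.686, 0.728, 0.0]
force: [-0.1, 1.2, -0.6]
finger_gap: 0.0005
```

```bash
python3 - <<'E'
from h import *
st(); im,d=snap('top','top5');st()
cv2.imwrite('pics/top5c.png',cv2.convertScaleAbs(cv2.resize(im[180:260,220:360,::-1],None,fx=5,fy=5,interpolation=cv2.INTER_CUBIC),alpha=1.6))
E
python3 row.py 5
```

```text
t 16.75 rack mm [-359.8   -2. ] z 12.4 world [ 0.5186 -0.1405  0.0124] err [-0.0002 -0.0003  0.0002] F [-0.06  1.16 -0.64] gap 0.5
t 16.8 rack mm [-359.8   -1.8] z 12.3 world [ 0.5185 -0.1406  0.0123] err [-0.0005 -0.0005  0.0002] F [-0.9   0.13  0.81] gap 0.2
[(np.float64(-3.43), np.float64(0.475)), (np.float64(-3.53), np.float64(0.5249))]
[510.4 -36.8] [ 40.3 132.1] 3.4 rack [-255.8    0. ] off lane(x) -0.2
```

View pics/top5c.png

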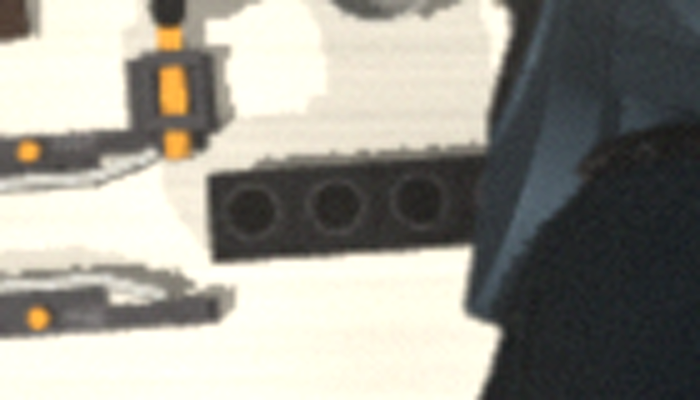

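The row is closed and straight, with its front edge near (210,217) in the crop, just before the mouth. Next I'll push it in.

Emit:
{"api": "step_arm", "payload": {"plan": [[3, 0, 0, 0, 0, 0, 0], [4, 0, 0, 0, 0, 0, 0], [5, 0, 0, 0, 0, 0, 0], [5, 0, 0, 0, 0, 0, 0], [5, 0, 0, 0, 0, 0, 0]]}}

```text
time_s: 17.3
tcp_pos: [0.5173, -0.1184, 0.0124]
eef_rot: [-0.0, 0.686, 0.728, -0.0]
force: [-0.0, -1.9, -1.7]
finger_gap: 0.0008
```

Emit:
{"api": "step_arm", "payload": {"plan": [[5, 0, 0, 0, 0, 0, 0], [5, 0, 0, 0, 0, 0, 0], [5, 0, 0, 0, 0, 0, 0], [5, 0, 0, 0, 0, 0, 0], [5, 0, 0, 0, 0, 0, 0]]}}

```text
time_s: 17.8
tcp_pos: [0.5159, -0.0936, 0.0125]
eef_rot: [0.0, 0.686, 0.728, -0.0]
force: [0.3, -1.1, -1.2]
finger_gap: 0.0003
```

```bash
python3 - <<'E'
from h import *
st(); snap('top','top6')
E
python3 row.py 6
```

```text
t 17.8 rack mm [-312.7   -2. ] z 12.5 world [ 0.5159 -0.0936  0.0125] err [0.     0.     0.0002] F [ 0.26 -1.06 -1.23] gap 0.3
[(np.float64(-3.31), np.float64(0.4749)), (np.float64(-3.41), np.float64(0.525))]
[507.4  15.5] [ 40.2 121.6] 3.2 rack [-203.3   -0. ] off lane(x) 0.1
```

Emit:
{"api": "step_arm", "payload": {"plan": [[5, 0, 0, 0, 0, 0, 0], [5, 0, 0, 0, 0, 0, 0], [5, 0, 0, 0, 0, 0, 0], [5, 0, 0, 0, 0, 0, 0], [5, 0, 0, 0, 0, 0, 0]]}}

```text
time_s: 18.35
tcp_pos: [0.5144, -0.0686, 0.0125]
eef_rot: [0.0, 0.686, 0.728, 0.0]
force: [0.3, -3.1, -0.4]
finger_gap: 0.0006
```

Emit:
{"api": "step_arm", "payload": {"plan": [[5, 0, 0, 0, 0, 0, 0], [5, 0, 0, 0, 0, 0, 0], [5, 0, 0, 0, 0, 0, 0], [5, 0, 0, 0, 0, 0, 0], [5, 0, 0, 0, 0, 0, 0]]}}

```text
time_s: 18.85
tcp_pos: [0.5129, -0.0437, 0.0125]
eef_rot: [0.0, 0.686, 0.728, 0.0]
force: [0.4, -2.8, 1.9]
finger_gap: 0.0002
```

Emit:
{"api": "step_arm", "payload": {"plan": [[5, 0, 0, 0, 0, 0, 0], [5, 0, 0, 0, 0, 0, 0], [5, 0, 0, 0, 0, 0, 0], [5, 0, 0, 0, 0, 0, 0], [5, 0, 0, 0, 0, 0, 0]]}}

```text
time_s: 19.35
tcp_pos: [0.5114, -0.0187, 0.0125]
eef_rot: [0.0, 0.686, 0.728, 0.0]
force: [0.4, -3.9, 1.5]
finger_gap: 0.0004
```

Run:
```python
from h import *
st()
```

```text
t 19.35 rack mm [-237.8   -2. ] z 12.5 world [ 0.5114 -0.0187  0.0125] err [0.0001 0.0001 0.0001] F [ 0.38 -3.94  1.52] gap 0.4
```

Emit:
{"api": "step_arm", "payload": {"plan": [[5, 0, 0, 0, 0, 0, 0], [5, 0, 0, 0, 0, 0, 0], [5, 0, 0, 0, 0, 0, 0], [5, 0, 0, 0, 0, 0, 0], [5, 0, 0, 0, 0, 0, 0]]}}

```text
time_s: 19.85
tcp_pos: [0.5099, 0.0062, 0.0125]
eef_rot: [0.0, 0.686, 0.728, 0.0]
force: [-0.1, -3.1, 3.6]
finger_gap: 0.0008
```

Emit:
{"api": "step_arm", "payload": {"plan": [[5, 0, 0, 0, 0, 0, 0], [5, 0, 0, 0, 0, 0, 0], [4, 0, 0, 0, 0, 0, 0], [2, 0, 0, 0, 0, 0, 0], [1, 0, 0, 0, 0, 0, 0]]}}

```text
time_s: 20.35
tcp_pos: [0.5089, 0.023, 0.0124]
eef_rot: [-0.0, 0.686, 0.728, -0.0]
force: [0.0, -3.0, 3.0]
finger_gap: 0.0003
```

```bash
python3 - <<'E'
from h import *
st()
im,d=snap('top','top7')
cv2.imwrite('pics/top7c.png',cv2.convertScaleAbs(cv2.resize(im[160:260,150:310,::-1],None,fx=4.5,fy=4.5,interpolation=cv2.INTER_CUBIC),alpha=1.6))
E
python3 row.py 7
```

```text
t 20.35 rack mm [-195.9   -2. ] z 12.4 world [0.5089 0.023  0.0124] err [-0.0001 -0.      0.0004] F [ 0.01 -2.98  2.95] gap 0.3
[(np.float64(-3.16), np.float64(0.4754)), (np.float64(-3.33), np.float64(0.5253))]
[499.4 150.9] [40.1 83.8] 3.6 rack [-67.7  -0.1] off lane(x) -0.3
```

View pics/top7c.png

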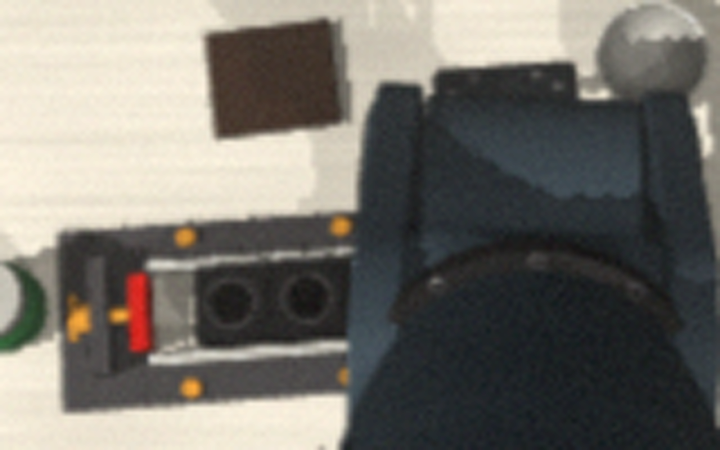

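In the crop the row is straight in the lane, with its front at about (197,305) and the pad at (140,312). That leaves roughly 20 mm to go, so I'll move closer slowly.

Emit:
{"api": "step_arm", "payload": {"plan": [[3, 0, 0, 0, 0, 0, 0], [4, 0, 0, 0, 0, 0, 0], [3, 0, 0, 0, 0, 0, 0], [2, 0, 0, 0, 0, 0, 0], [1, 0, 0, 0, 0, 0, 0]]}}

```text
time_s: 20.9
tcp_pos: [0.5081, 0.0361, 0.0124]
eef_rot: [-0.0, 0.686, 0.728, -0.0]
force: [0.1, -2.1, -0.0]
finger_gap: 0.0004
```

Emit:
{"api": "step_arm", "payload": {"plan": [[1, 0, 0, 0, 0, 0, 0], [1, 0, 0, 0, 0, 0, 0], [1, 0, 0, 0, 0, 0, 0]]}}

```text
time_s: 21.2
tcp_pos: [0.5079, 0.0388, 0.0124]
eef_rot: [-0.0, 0.686, 0.728, -0.0]
force: [0.2, -2.3, -0.6]
finger_gap: 0.0002
```

```bash
python3 - <<'E'
from h import *
st()
snap('top','top8')
E
python3 row.py 8
```

```text
t 21.2 rack mm [-180.1   -1.9] z 12.4 world [0.5079 0.0388 0.0124] err [-0.0002 -0.      0.0001] F [ 0.21 -2.34 -0.56] gap 0.2
[(np.float64(-3.48), np.float64(0.4758)), (np.float64(-3.45), np.float64(0.5254))]
[498.3 169.7] [40.2 77.7] 3.1 rack [-48.9  -0.1] off lane(x) -0.5
```

Emit:
{"api": "step_arm", "payload": {"plan": [[0.5, 0, 0, 0, 0, 0, 0], [0.5, 0, 0, 0, 0, 0, 0], [0.5, 0, 0, 0, 0, 0, 0]]}}

```text
time_s: 21.55
tcp_pos: [0.5078, 0.0403, 0.0124]
eef_rot: [-0.0, 0.686, 0.728, -0.0]
force: [0.3, -1.9, -0.5]
finger_gap: 0.0007
```

Emit:
{"api": "step_arm", "payload": {"plan": [[0.5, 0, 0, 0, 0, 0, 0], [0.5, 0, 0, 0, 0, 0, 0]]}}

```text
time_s: 21.75
tcp_pos: [0.5078, 0.0413, 0.0124]
eef_rot: [-0.0, 0.686, 0.728, -0.0]
force: [-0.7, -2.4, -1.3]
finger_gap: 0.0007
```

Emit:
{"api": "step_arm", "payload": {"plan": [[0.5, 0, 0, 0, 0, 0, 0], [0.5, 0, 0, 0, 0, 0, 0]]}}

```text
time_s: 21.95
tcp_pos: [0.5077, 0.0424, 0.0124]
eef_rot: [-0.0, 0.686, 0.728, -0.0]
force: [0.3, -2.1, -1.1]
finger_gap: 0.0004
```

Emit:
{"api": "step_arm", "payload": {"plan": [[0.5, 0, 0, 0, 0, 0, 0], [0.5, 0, 0, 0, 0, 0, 0]]}}

```text
time_s: 22.15
tcp_pos: [0.5077, 0.0433, 0.0124]
eef_rot: [0.0, 0.686, 0.728, 0.0]
force: [0.0, -2.2, -1.1]
finger_gap: 0.0006
```

Emit:
{"api": "step_arm", "payload": {"plan": [[0.5, 0, 0, 0, 0, 0, 0], [0.5, 0, 0, 0, 0, 0, 0]]}}

```text
time_s: 22.35
tcp_pos: [0.5076, 0.0443, 0.0124]
eef_rot: [0.0, 0.686, 0.728, 0.0]
force: [-0.7, -0.9, -1.6]
finger_gap: 0.001
```

Emit:
{"api": "step_arm", "payload": {"plan": [[0.5, 0, 0, 0, 0, 0, 0]]}}

```text
time_s: 22.45
tcp_pos: [0.5076, 0.0448, 0.0125]
eef_rot: [0.0, 0.686, 0.728, 0.0]
force: [-0.4, -1.2, -0.9]
finger_gap: 0.0005
```

Emit:
{"api": "step_arm", "payload": {"plan": [[0.5, 0, 0, 0, 0, 0, 0]]}}

```text
time_s: 22.55
tcp_pos: [0.5076, 0.0453, 0.0124]
eef_rot: [-0.0, 0.686, 0.728, -0.0]
force: [0.1, -1.1, -1.4]
finger_gap: 0.0002
```

Emit:
{"api": "step_arm", "payload": {"plan": [[0.5, 0, 0, 0, 0, 0, 0]]}}

```text
time_s: 22.65
tcp_pos: [0.5076, 0.0458, 0.0125]
eef_rot: [0.0, 0.686, 0.728, 0.0]
force: [-0.1, -1.8, -1.0]
finger_gap: 0.0004
```

Emit:
{"api": "step_arm", "payload": {"plan": [[0.5, 0, 0, 0, 0, 0, 0]]}}

```text
time_s: 22.75
tcp_pos: [0.5075, 0.0463, 0.0124]
eef_rot: [-0.0, 0.686, 0.728, -0.0]
force: [0.3, -1.8, -1.7]
finger_gap: 0.0006
```

Emit:
{"api": "step_arm", "payload": {"plan": [[0.5, 0, 0, 0, 0, 0, 0]]}}

```text
time_s: 22.85
tcp_pos: [0.5075, 0.0468, 0.0124]
eef_rot: [-0.0, 0.686, 0.728, 0.0]
force: [-0.4, -2.3, -1.1]
finger_gap: 0.0004
```

Emit:
{"api": "step_arm", "payload": {"plan": [[0.5, 0, 0, 0, 0, 0, 0]]}}

```text
time_s: 22.95
tcp_pos: [0.5074, 0.0473, 0.0124]
eef_rot: [-0.0, 0.686, 0.728, -0.0]
force: [-0.9, -0.7, -1.4]
finger_gap: 0.0007
```

Emit:
{"api": "step_arm", "payload": {"plan": [[0.5, 0, 0, 0, 0, 0, 0]]}}

```text
time_s: 23.05
tcp_pos: [0.5075, 0.0478, 0.0124]
eef_rot: [0.0, 0.686, 0.728, 0.0]
force: [0.6, -2.7, -1.1]
finger_gap: 0.0004
```

Emit:
{"api": "step_arm", "payload": {"plan": [[0.5, 0, 0, 0, 0, 0, 0]]}}

```text
time_s: 23.15
tcp_pos: [0.5074, 0.0483, 0.0124]
eef_rot: [-0.0, 0.686, 0.728, -0.0]
force: [0.1, -1.1, -1.0]
finger_gap: 0.0003
```

```bash
python3 - <<'E'
from h import *
st()
im,d=snap('top','top9')
cv2.imwrite('pics/top9c.png',cv2.convertScaleAbs(cv2.resize(im[160:260,150:310,::-1],None,fx=4.5,fy=4.5,interpolation=cv2.INTER_CUBIC),alpha=1.6))
E
python3 row.py 9
```

```text
t 23.15 rack mm [-170.6   -2. ] z 12.4 world [0.5074 0.0483 0.0124] err [-0.     -0.      0.0001] F [ 0.12 -1.14 -1.01] gap 0.3
[(np.float64(-2.19), np.float64(0.4747)), (np.float64(-3.61), np.float64(0.5255))]
[497.7 181.2] [40.1 72.7] 3.2 rack [-37.3  -0.2] off lane(x) -0.3
```

View pics/top9c.png

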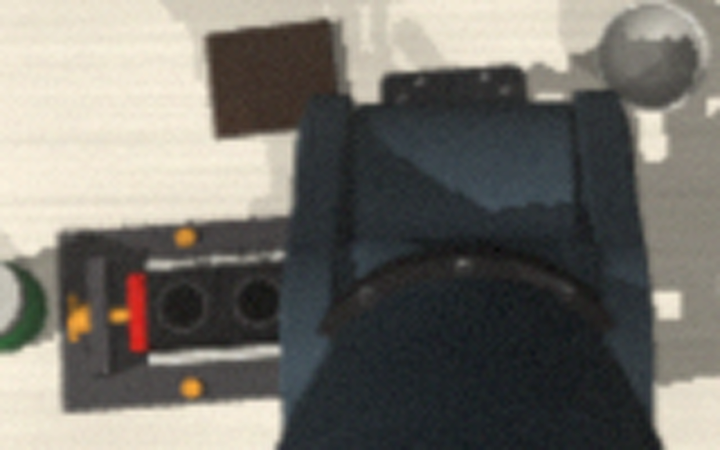

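The front block looks almost on the pad (both edges near column 148). I'll carry on in single small steps.

Emit:
{"api": "step_arm", "payload": {"plan": [[0.4, 0, 0, 0, 0, 0, 0]]}}

```text
time_s: 23.3
tcp_pos: [0.5074, 0.0487, 0.0125]
eef_rot: [0.0, 0.686, 0.728, 0.0]
force: [0.0, -2.6, -0.7]
finger_gap: 0.0004
```

Emit:
{"api": "step_arm", "payload": {"plan": [[0.4, 0, 0, 0, 0, 0, 0]]}}

```text
time_s: 23.4
tcp_pos: [0.5074, 0.0489, 0.0125]
eef_rot: [0.0, 0.686, 0.728, -0.0]
force: [0.4, -5.6, -0.0]
finger_gap: 0.0007
```

Emit:
{"api": "step_arm", "payload": {"plan": [[0.4, 0, 0, 0, 0, 0, 0]]}}

```text
time_s: 23.5
tcp_pos: [0.5074, 0.0489, 0.0125]
eef_rot: [0.0, 0.686, 0.728, -0.0]
force: [-0.4, -9.6, -0.4]
finger_gap: 0.0007
```

Contact, with about 10 N per mm stiffness. Free sliding took about 2 N, so I'll aim for about 12 N at the wrist.

Emit:
{"api": "step_arm", "payload": {"plan": [[0.2, 0, 0, 0, 0, 0, 0], [0, 0, 0, 0, 0, 0, 0]]}}

```text
time_s: 23.7
tcp_pos: [0.5075, 0.0489, 0.0125]
eef_rot: [0.0, 0.686, 0.728, -0.0]
force: [0.5, -9.0, -0.6]
finger_gap: 0.0003
```

Run:
```python
from h import *
st()
```

```text
t 23.7 rack mm [-170.    -2.1] z 12.5 world [0.5075 0.0489 0.0125] err [0.0002 0.001  0.0004] F [ 0.5  -8.99 -0.64] gap 0.3
```

Emit:
{"api": "step_arm", "payload": {"plan": [[0.2, 0, 0, 0, 0, 0, 0], [0, 0, 0, 0, 0, 0, 0]]}}

```text
time_s: 23.9
tcp_pos: [0.5075, 0.0489, 0.0125]
eef_rot: [0.0, 0.686, 0.728, -0.0]
force: [-0.3, -11.1, 0.3]
finger_gap: 0.0004
```

Emit:
{"api": "step_arm", "payload": {"plan": [[0, 0, 0, 0, 0, 0, 0]]}}

```text
time_s: 24.0
tcp_pos: [0.5075, 0.049, 0.0125]
eef_rot: [0.0, 0.686, 0.728, -0.0]
force: [0.3, -11.2, -0.5]
finger_gap: 0.0003
```

Emit:
{"api": "step_arm", "payload": {"plan": [[0, 0, 0, 0, 0, 0, 0]]}}

```text
time_s: 24.1
tcp_pos: [0.5075, 0.049, 0.0125]
eef_rot: [0.0, 0.686, 0.728, -0.0]
force: [0.5, -11.2, -0.9]
finger_gap: 0.0007
```

Emit:
{"api": "step_arm", "payload": {"plan": [[0.15, 0, 0, 0, 0, 0, 0], [0, 0, 0, 0, 0, 0, 0], [0, 0, 0, 0, 0, 0, 0], [0, 0, 0, 0, 0, 0, 0]]}}

```text
time_s: 24.5
tcp_pos: [0.5075, 0.049, 0.0125]
eef_rot: [0.001, 0.686, 0.728, -0.0]
force: [-0.5, -11.9, 0.2]
finger_gap: 0.0003
```

Emit:
{"api": "step_arm", "payload": {"plan": [[0, 0, 0, 0, 0, 0, 0], [0, 0, 0, 0, 0, 0, 0], [0, 0, 0, 0, 0, 0, 0], [0, 0, 0, 0, 0, 0, 0]]}}

```text
time_s: 24.9
tcp_pos: [0.5075, 0.049, 0.0125]
eef_rot: [0.001, 0.686, 0.728, -0.0]
force: [0.1, -11.9, 0.6]
finger_gap: 0.0009
```

Emit:
{"api": "step_arm", "payload": {"plan": [[-0.5, 0, 0, 0, 0, 0, 0], [-1, 0, 0, 0, 0, 0, 0], [-5, 0, 0, 0, 0, 0, 0], [-14, 0, 0, 0, 0, 0, 0], [-12, 0, -10, 0, 0, 0, 0]]}}

```text
time_s: 25.4
tcp_pos: [0.5086, 0.0166, 0.022]
eef_rot: [-0.001, 0.686, 0.728, -0.001]
force: [-0.0, 0.2, 0.3]
finger_gap: 0.0005
```

Emit:
{"api": "step_arm", "payload": {"plan": [[-4, 0, -30, 0, 0, 0, 0], [0, 0, -35, 0, 0, 0, 0], [0, 25, -10, 0, 0, 0, 0], [0, 40, 0, 0, 0, 0, 0], [0, 40, 0, 0, 0, 0, 0]]}}

```text
time_s: 25.9
tcp_pos: [0.6159, 0.0187, 0.0992]
eef_rot: [0.001, 0.686, 0.728, 0.001]
force: [0.5, -0.1, 0.3]
finger_gap: 0.0002
```

Emit:
{"api": "step_arm", "payload": {"plan": [[0, 35, 0, 0, 0, 0, 0], [0, 10, 0, 0, 0, 0, 0], [0, 0, 0, 0, 0, 0, 0]]}}

```text
time_s: 26.2
tcp_pos: [0.6602, 0.0214, 0.0978]
eef_rot: [0.0, 0.686, 0.728, 0.0]
force: [0.1, 0.2, -0.4]
finger_gap: 0.0005
```

```bash
python3 - <<'E'
from h import *
st()
im,d=snap('top','top10')
cv2.imwrite('pics/top10c.png',cv2.convertScaleAbs(cv2.resize(im[140:260,130:330,::-1],None,fx=4,fy=4,interpolation=cv2.INTER_CUBIC),alpha=1.6))
im,d2=snap('side','side10')
cv2.imwrite('pics/side10c.png',cv2.convertScaleAbs(cv2.resize(im[100:290,90:310,::-1],None,fx=3,fy=3,interpolation=cv2.INTER_CUBIC),alpha=1.6))
for n,d in(('top',d),('side',d2)):
    P=cloud(n,d);X,Y,Z=P[...,0],P[...,1],P[...,2]
    kn=(d>0)&(Z>.044)&(Z<.06)&(X>.58)&(X<.635)&(Y>.02)&(Y<.08); print(n,'knob',kn.sum(), np.round([X[kn].mean(),Y[kn].mean()],4) if kn.any() else '')
E
python3 row.py 10
```

```text
t 26.2 rack mm [-206.5 -152.9] z 97.8 world [0.6602 0.0214 0.0978] err [ 0.0007  0.     -0.0005] F [ 0.07  0.24 -0.36] gap 0.5
top knob 0 
side knob 71 [0.6071 0.0442]
[(np.float64(-2.38), np.float64(0.4751)), (np.float64(-3.72), np.float64(0.5256))]
[497.7 180.1] [40.6 75.3] 2.9 rack [-38.5  -0.1] off lane(x) -0.5
```

View pics/top10c.png

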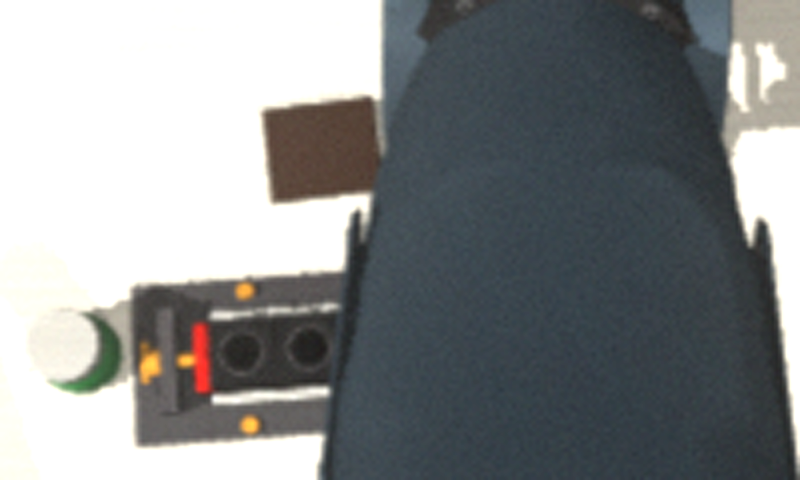

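View pics/side10c.png

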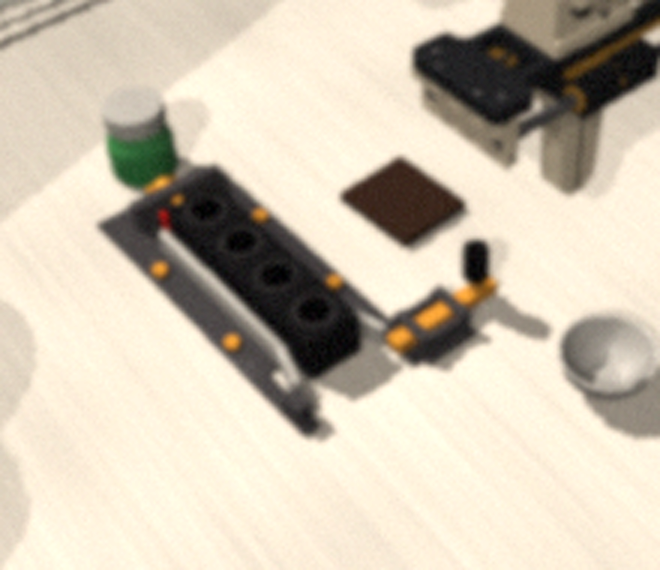

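The side view shows the row home in the rack, straight and closed, with the cup, jar and plate undisturbed. Next is the bolt: go down outboard of the knob, then push along rack +y (tool -y).

Emit:
{"api": "step_arm", "payload": {"plan": [[14, 0, 0, 0, 0, 0, 0], [14, 0, 10, 0, 0, 0, 0], [0, 0, 25, 0, 0, 0, 0], [0, 0, 25, 0, 0, 0, 0], [0, 0, 9, 0, 0, 0, 0]]}}

```text
time_s: 26.8
tcp_pos: [0.6555, 0.0517, 0.0257]
eef_rot: [-0.001, 0.685, 0.728, -0.001]
force: [-0.2, 0.4, -0.1]
finger_gap: 0.0003
```

Emit:
{"api": "step_arm", "payload": {"plan": [[0, 0, 0, 0, 0, 0, 0], [0, -5, 0, 0, 0, 0, 0], [0, -5, 0, 0, 0, 0, 0], [0, -3, 0, 0, 0, 0, 0]]}}

```text
time_s: 27.2
tcp_pos: [0.6444, 0.0497, 0.0294]
eef_rot: [0.0, 0.686, 0.728, 0.0]
force: [0.1, 0.7, 0.7]
finger_gap: 0.0009
```

Run:
```python
from h import *
st()
im,d=snap('side','side11')
cv2.imwrite('pics/side11c.png',cv2.convertScaleAbs(cv2.resize(im[140:260,170:320,::-1],None,fx=4,fy=4,interpolation=cv2.INTER_CUBIC),alpha=1.6))
```

```text
t 27.2 rack mm [-177.3 -138.9] z 29.4 world [0.6444 0.0497 0.0294] err [0.0012 0.     0.0001] F [0.1  0.68 0.68] gap 0.9
```

View pics/side11c.png

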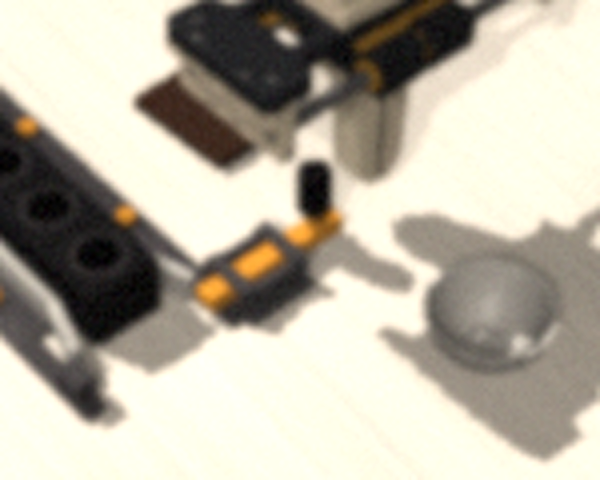

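Emit:
{"api": "step_arm", "payload": {"plan": [[-1, -3, 0, 0, 0, 0, 0], [0, -3, 0, 0, 0, 0, 0], [0, -3, 0, 0, 0, 0, 0], [0, -3, 0, 0, 0, 0, 0], [0, -3, 0, 0, 0, 0, 0]]}}

```text
time_s: 27.75
tcp_pos: [0.6299, 0.0478, 0.0286]
eef_rot: [0.0, 0.686, 0.728, 0.0]
force: [3.4, -0.1, -0.9]
finger_gap: 0.0003
```

Emit:
{"api": "step_arm", "payload": {"plan": [[0, -5, 0, 0, 0, 0, 0], [0, -5, 0, 0, 0, 0, 0], [0, -5, 0, 0, 0, 0, 0], [0, -5, 0, 0, 0, 0, 0], [0, -5, 0, 0, 0, 0, 0]]}}

```text
time_s: 28.25
tcp_pos: [0.6043, 0.0463, 0.0285]
eef_rot: [0.0, 0.686, 0.728, 0.0]
force: [3.5, -0.9, -0.3]
finger_gap: 0.0004
```

Run:
```python
from h import *
st()
im,d=snap('side','side12')
cv2.imwrite('pics/side12c.png',cv2.convertScaleAbs(cv2.resize(im[140:260,170:320,::-1],None,fx=4,fy=4,interpolation=cv2.INTER_CUBIC),alpha=1.6))
```

```text
t 28.25 rack mm [-178.4  -98.6] z 28.5 world [0.6043 0.0463 0.0285] err [0.0001 0.     0.0002] F [ 3.45 -0.94 -0.33] gap 0.4
```

View pics/side12c.png

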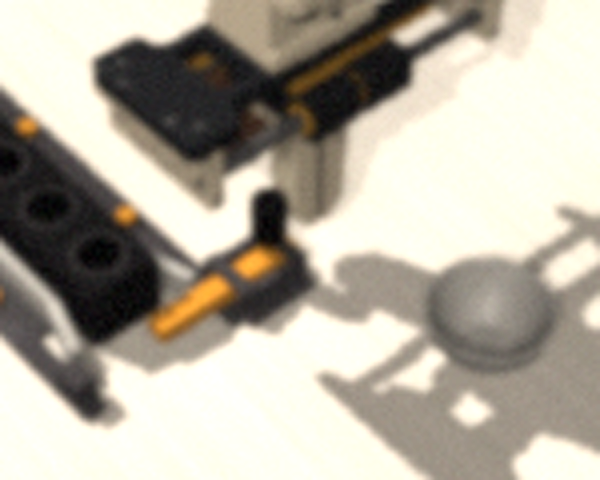

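The bolt is sliding shut, with its tip at (160,330) and clear of the rear block. I'll continue, then slow down for the hard end.

Emit:
{"api": "step_arm", "payload": {"plan": [[0, -5, 0, 0, 0, 0, 0], [0, -5, 0, 0, 0, 0, 0], [0, -5, 0, 0, 0, 0, 0], [0, -5, 0, 0, 0, 0, 0], [0, -2, 0, 0, 0, 0, 0]]}}

```text
time_s: 28.8
tcp_pos: [0.5822, 0.045, 0.0285]
eef_rot: [-0.0, 0.686, 0.728, -0.0]
force: [2.2, -0.6, -0.2]
finger_gap: 0.0004
```

Emit:
{"api": "step_arm", "payload": {"plan": [[0, -1.5, 0, 0, 0, 0, 0], [0, -1, 0, 0, 0, 0, 0], [0, -1, 0, 0, 0, 0, 0]]}}

```text
time_s: 29.1
tcp_pos: [0.5793, 0.0448, 0.0284]
eef_rot: [0.0, 0.686, 0.728, 0.0]
force: [2.8, -0.8, 0.6]
finger_gap: 0.0007
```

Emit:
{"api": "step_arm", "payload": {"plan": [[0, -1, 0, 0, 0, 0, 0], [0, -1, 0, 0, 0, 0, 0]]}}

```text
time_s: 29.3
tcp_pos: [0.5773, 0.0447, 0.0284]
eef_rot: [0.0, 0.686, 0.728, 0.0]
force: [3.4, 0.2, 0.2]
finger_gap: 0.0003
```

Run:
```python
from h import *
st()
```

```text
t 29.3 rack mm [-178.4  -71.5] z 28.4 world [0.5773 0.0447 0.0284] err [ 0.0001 -0.      0.0001] F [3.44 0.23 0.19] gap 0.3
```

Emit:
{"api": "step_arm", "payload": {"plan": [[0, -1, 0, 0, 0, 0, 0], [0, -1, 0, 0, 0, 0, 0]]}}

```text
time_s: 29.5
tcp_pos: [0.5752, 0.0446, 0.0284]
eef_rot: [0.0, 0.686, 0.728, 0.0]
force: [3.6, -0.5, -0.7]
finger_gap: 0.0008
```

Emit:
{"api": "step_arm", "payload": {"plan": [[0, -0.8, 0, 0, 0, 0, 0]]}}

```text
time_s: 29.6
tcp_pos: [0.5744, 0.0445, 0.0284]
eef_rot: [0.0, 0.686, 0.728, 0.0]
force: [3.6, -1.2, 0.8]
finger_gap: 0.0005
```

Emit:
{"api": "step_arm", "payload": {"plan": [[0, -0.8, 0, 0, 0, 0, 0]]}}

```text
time_s: 29.7
tcp_pos: [0.5736, 0.0445, 0.0284]
eef_rot: [0.0, 0.686, 0.728, 0.0]
force: [3.4, -0.8, -0.2]
finger_gap: 0.0002
```

Emit:
{"api": "step_arm", "payload": {"plan": [[0, -0.8, 0, 0, 0, 0, 0]]}}

```text
time_s: 29.8
tcp_pos: [0.5728, 0.0444, 0.0285]
eef_rot: [0.0, 0.686, 0.728, 0.0]
force: [2.3, -0.6, 1.0]
finger_gap: 0.0007
```

Emit:
{"api": "step_arm", "payload": {"plan": [[0, -0.8, 0, 0, 0, 0, 0]]}}

```text
time_s: 29.9
tcp_pos: [0.5723, 0.0444, 0.0285]
eef_rot: [0.0, 0.686, 0.728, 0.0]
force: [6.2, -0.6, -0.2]
finger_gap: 0.0003
```

Emit:
{"api": "step_arm", "payload": {"plan": [[0, -0.8, 0, 0, 0, 0, 0]]}}

```text
time_s: 30.0
tcp_pos: [0.5722, 0.0443, 0.0286]
eef_rot: [0.001, 0.686, 0.728, 0.001]
force: [9.1, -0.2, -3.9]
finger_gap: 0.0004
```

Emit:
{"api": "step_arm", "payload": {"plan": [[0, -0.8, 0, 0, 0, 0, 0]]}}

```text
time_s: 30.1
tcp_pos: [0.5721, 0.0443, 0.0288]
eef_rot: [0.001, 0.686, 0.728, 0.001]
force: [12.1, 0.9, -5.9]
finger_gap: 0.0012
```

Hard end reached at rack y = -66.3, where -66.5 was expected. I'll back off and check.

Emit:
{"api": "step_arm", "payload": {"plan": [[0, 2, 0, 0, 0, 0, 0], [0, 10, 0, 0, 0, 0, 0], [0, 15, 0, 0, 0, 0, 0], [0, 5, -25, 0, 0, 0, 0], [0, 0, -35, 0, 0, 0, 0]]}}

```text
time_s: 30.6
tcp_pos: [0.6018, 0.0462, 0.0874]
eef_rot: [-0.002, 0.686, 0.728, -0.002]
force: [0.3, -0.6, 0.0]
finger_gap: 0.0004
```

Emit:
{"api": "step_arm", "payload": {"plan": [[-20, 0, -35, 0, 0, 0, 0], [-45, 0, -35, 0, 0, 0, 0], [-45, 0, 0, 0, 0, 0, 0], [-45, 0, 0, 0, 0, 0, 0], [-45, 0, 0, 0, 0, 0, 0]]}}

```text
time_s: 31.1
tcp_pos: [0.6139, -0.1496, 0.1543]
eef_rot: [-0.0, 0.686, 0.728, -0.0]
force: [0.8, 0.4, -0.3]
finger_gap: 0.0006
```

Emit:
{"api": "step_arm", "payload": {"plan": [[-45, 0, 0, 0, 0, 0, 0], [-40, 0, 0, 0, 0, 0, 0], [-15, 0, 0, 0, 0, 0, 0], [0, 0, 0, 0, 0, 0, 0]]}}

```text
time_s: 31.5
tcp_pos: [0.6196, -0.2492, 0.1536]
eef_rot: [-0.001, 0.687, 0.727, -0.0]
force: [0.1, 0.2, -0.1]
finger_gap: 0.0003
```

```bash
python3 - <<'E'
from h import *
st()
im,d=snap('top','top13')
cv2.imwrite('pics/top13c.png',cv2.convertScaleAbs(cv2.resize(im[140:260,130:330,::-1],None,fx=4,fy=4,interpolation=cv2.INTER_CUBIC),alpha=1.6))
im,d2=snap('side','side13')
cv2.imwrite('pics/side13c.png',cv2.convertScaleAbs(cv2.resize(im[100:290,90:330,::-1],None,fx=3,fy=3,interpolation=cv2.INTER_CUBIC),alpha=1.6))
for n,d in(('top',d),('side',d2)):
    P=cloud(n,d);X,Y,Z=P[...,0],P[...,1],P[...,2]
    kn=(d>0)&(Z>.044)&(Z<.06)&(X>.51)&(X<.635)&(Y>.02)&(Y<.08); k=np.array([X[kn].mean(),Y[kn].mean()]); print(n,'knob',kn.sum(), k, w2r(k))
E
python3 row.py 13
```

```text
t 31.5 rack mm [-474.3  -96.4] z 153.6 world [ 0.6196 -0.2492  0.1536] err [-0.001  -0.0006 -0.0022] F [ 0.08  0.22 -0.13] gap 0.3
top knob 47 [0.54550487 0.04404259] [-0.17712781 -0.03977006]
side knob 78 [0.54579476 0.04024911] [-0.1809318  -0.03983447]
[(np.float64(-3.39), np.float64(0.4756)), (np.float64(-3.24), np.float64(0.5253))]
[500.2 138.3] [ 40.3 159.2] 3.3 rack [-80.4  -0.1] off lane(x) -0.4
```

View pics/top13c.png

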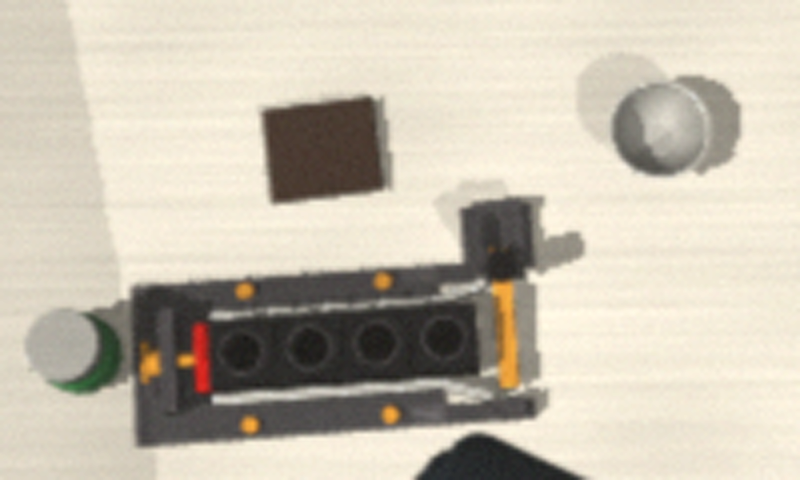

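View pics/side13c.png

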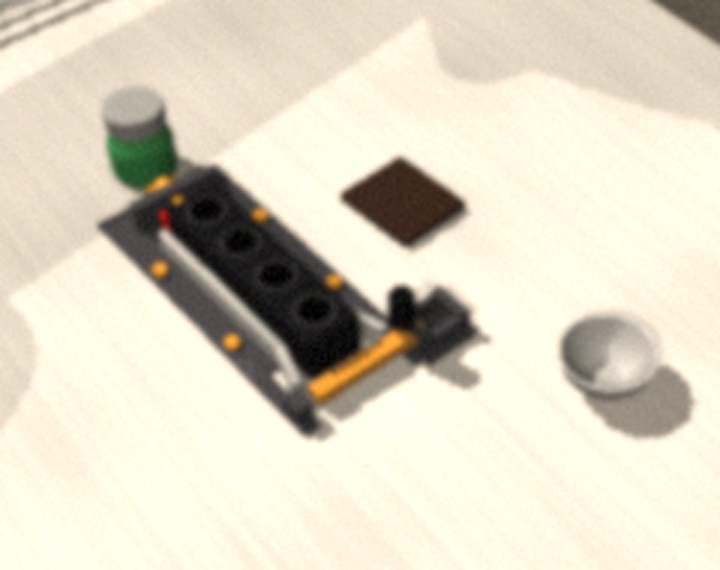

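Both views show the row closed against the red pad and the bolt across the lane. In the top crop the bar runs from (505,280) to (508,385) and the knob is at (505,262). The measured knob position is rack y = -39.8 mm (shut is -40). The cup, jar and plate have not moved.

```bash
python3 -c "
from cell import *
print(close_job())"
```

```text
the job is handed in; nothing more can be done
None
```

The row is home against the red pad with the bolt shut behind it, and the job was handed in at about 31.6 s of the 62 s allowed.

**What I did:**
- I squeezed each block gently into line with the lane, without lifting. This took two passes, because after the first both cameras showed the row about 2 mm off the lane centre.
- I closed the row up outside the rack, then pushed it in from behind with shut fingers.
- Contact with the pad came as a clear rise in force. I held about 11–12 N at the wrist for about 1 s; free sliding had taken about 2 N, so the pad saw roughly 10 N. The highest reading during the press was 11.9 N.
- After backing off, I pushed the bolt to its hard end, where the reading rose to 12 N.

**Last checks:**
- **Row:** it measures 159 mm long (160 mm nominal), 0.4 mm off the lane centre, and its front edge is at the pad.
- **Bolt:** both cameras put the knob at rack y = -39.8 mm; shut is -40 mm.
- **Bystanders:** the cup, jar and plate look unmoved in both views; I did not measure their positions again.
- **Robot:** it stands clear and the wrist reads zero force.

**Disagreements:**
- The two cameras differ by about 4 mm along the push direction, so I set the end position by contact rather than from the images.
- There was one brief 5 N vertical reading while re-squeezing block 4. It was gone at the next reading; I did not find its cause.

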